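# Lock the glass bench rest with its quick-release cam lever

## Robot

A 6-joint arm with a two-finger parallel gripper is mounted at the origin on the work surface. World frame = base frame: x ahead of the robot, y to its left, z up, the work surface at z = 0. Lengths are in m, angles in degrees, forces in N, time in s.
With the tool pointing down it reaches from about 0.25 to 0.725 m from the base axis. Payload 9.7 kg.
Tool frame: the origin (TCP) lies where the fingers leave the gripper's body, on its centre line; the fingertips stand 73 mm ahead of it and the grasp point (between the pads) lies 54 mm ahead of it; y points along the fingers, x is the direction in which the jaws open and shut, and the axes are right-handed (so a half turn about y gives the same grasp; the last joint's range is limited). The gripper opens to 85 mm and grips with 20 to 120 N. Pads are 22 mm wide; open, the fingers measure 114 mm over their backs; the gripper's body (76 mm by 85 mm) begins 54 mm behind the grasp point. The pads swing forward as they close: fully open they stand 13 mm farther back than shut.
Start: joints at [73.51, 4.979, 10.078, 95.1, 0, 90], TCP at [0.156, 0.527, 0.304] pointing down, gripper open.
Joint ranges: [-179.16, 179.16], [-48.56, 103.87], [-65.8, 70.77], [-126.05, 130.52], [-82.76, 87.17], [-180, 180]. Speed limits (degrees/s): [127.2, 127.2, 147.25, 180, 180, 180].

## Interface

Orientations are given as [roll, pitch, yaw] about the fixed x, y, z axes, in that order (R = Rz(yaw) Ry(pitch) Rx(roll)).
In Python, from workcell import sensors, imaging, bot, models gives the robot as it stands.
- The arm moves only by the tool arm_command, never from a script. Its argument "rows" is one flat list of numbers, 7 for each row, row after row: the shift along the tool's x, y, z in cm, then the turn, a rotation vector about the tool's x, y, z in degrees, then the gripper's target within -1 to 1 (fully open at 1, half-way at 0, shut at -1). A call has 1 to 12 rows; each row is the pose to reach, as a shift and turn from the pose commanded when the call began, along the tool's axes at that moment; what a row does not reach only later rows make up. A row lasts 1/12 s, in which the tool goes at most 41.7 mm and 7.16 degrees, less where a joint would pass 70% of its speed; a pose out of reach is approached as far as the arm can. A call with a gripper value outside its range is refused whole. The fingers move at their own pace and stop on an object; "force" is the grip in N (left out, the last holds). Time passes only in rows, so rows that repeat a pose let the fingers close. It gives the time, the measured TCP pose, the force and the opening at its end, in the units of the state.
- sensors.get_obs(): the state, without advancing time (a new reading comes with each control period).
- imaging.camera(name): name is "scene" or "top" or "wrist"; returns a dict with "pixels" (480x640x3 uint8, blue, green, red), "z_map" (480x640 float32, m along the optical axis (not along the pixel's ray), 0 where there is no reading), "camera_matrix" (3x3 intrinsics, pixels), "D" ([k1, k2, p1, p2, k3] as OpenCV has them; the pictures are not rectified), "world_from_camera" (4x4, takes a point from camera to world coordinates). Camera axes: x right, y up, looking along -z (the intrinsics and any distortion apply to the point x, -y, -z); pixel columns grow to the right and rows downward; lengths in m; the calibration is good to about 2 mm. A picture is of the moment at which its call begins.
- bot.job_done(): hands the job in, once; it reports no verdict.
Trained networks look in the newest picture that a camera, given by its name, has taken for a name from the list of things; names that differ only in an ending like _2 or _b are one class to them, and where a whole thing is asked for, a point or a joint stands for the part that bears it (a point fixed in the world has none). Each returns a list of dicts, best first, with "conf" (0 to 1); they miss things now and then, are a little off and sometimes report something else, mostly with a low value. They report only what shows in the picture. A call takes as long as a camera call.
- models.search_frame(thing, camera): "extent" ([centre column, centre row, width, height] in pixels, round what is visible of it).
- models.spot_point(thing, camera): "location" ([column, row] in pixels: a listed point, or the origin of a listed thing).
The state is a dict: "time": time; "q": joint angles; "qd": joint speeds; "joint_efforts": joint torques, N m; "ee_pos": TCP position; "tcp_rot": TCP orientation; "wrist_force": force on the tool from outside, world axes, zero at the start; "torque": the same for the moment, N m; "opening": finger opening in m.
Only numpy, scipy, OpenCV 4.12 (cv2) and the standard library are available. Lean on these libraries where they do the work, as an engineer would, in place of code of your own. Each camera call takes 0.05 s, during which the arm holds its last target.

## Task

On the glass-bead bench, set and shut the quick-release clamp that holds the graphite rest: tighten the four-spoked nut until the red cam lever on the opposite end meets firm resistance (about 5 N at its end) when it stands straight out, then swing the lever fully shut so that it stays shut. Do not overtighten or overload the clamp, and leave the other things on the bench where they are.

Things in the scene. Friction and masses are not known exactly. Their poses are not given: they have to be found in the camera images.
- clamp: fixed clamp: steel base 160 x 150 x 12 mm, split aluminium block (44 in x, 74 in y, top 146 mm above the bench) on its middle. Origin: under the base's centre, on the bench. A skewer runs through it along the clamp's y axis, 120 mm above the bench: nut on the +y end, lever on the -y end. At yaw 0 its -x side looks to the robot; yaw within 0.4 rad
- rest: the held rest: 18 mm steel bar along the clamp's x axis, 75 mm above the bench, from 35 mm on the -x to 115 mm on the +x side, with a black graphite plate (90 x 70 x 8 mm, 90 mm above the bench) at its +x end; does not move. Its frame is the clamp's frame
- fork: the pressing side of the clamp, hidden in the block; its frame is the clamp's. Force between fork and rest = clamp load: 0 while open, about 225 N when shut on a well-set nut. The cam's lift first takes up slack, then acts on a spring of about 22.5 N per mm. No pose shows the slack: 5.5 to 10 mm at the start, differing each time; about 4 mm at the right setting
- lever (a joint): angle in rad of the red cam lever, swinging level about an upright pivot: 0 = open, 75 degrees off straight out towards the clamp's -x; 1.309 = straight out along the clamp's -y; 3.0 = shut on its stop, folded towards +x (anticlockwise from above closes). Starts at 0 to 0.5; friction 0.06 N m; let go under load it springs back until the load's moment is down to that; past 2.88 the load snaps it shut
- lever_pivot (a point): on the lever's upright pivot axis at mid height: 68 mm from the block's middle towards the clamp's -y, 120 mm above the bench; a round cam 32 mm wide sits there. Cam lift = 7 mm x (1 - cos(angle + 0.262)), with the lever's angle in rad; slack is measured from lift 0. Resisting moment = clamp load x lift per rad
- lever_push (a point): middle of the lever's end, 83 mm from the pivot: 14 mm thick across the swing, 24 mm tall (108 to 132 mm above the bench); the lever ends 96 mm from the pivot. Rightly set, it swings freely until a little before straight out, takes about 5 N (4 to 6) across its end to hold it straight out and at most about 11 N on the way shut
- nut (a joint): turn in rad of the four-spoked nut about the skewer; growing = tightening: spokes on the clamp's -x side go down. Starts at -0.2 to 0.2; range -1 to 6. Turning takes 0.6 N m (14 N at 42 mm from the axis), more while the lever presses; stays where left. One rad takes up 2.3 mm of slack; 0.7 to 2.7 rad in all is needed
- nut_center (a point): centre of the nut's four spokes, on the skewer axis, 78 mm from the block's middle towards the clamp's +y, 120 mm above the bench. Spokes: brass rods 10 mm thick, tips 52 mm from the axis, in the upright plane across the skewer, at 45, 135, 225, 315 degrees minus the nut's turn, from the clamp's -x upwards. Hub 28 mm wide; block face 41 mm from the spokes' plane
- tub: bystander, not to be disturbed: brown plastic tub, open, 130 x 180 x 75 mm, at the left of the clamp; origin at the centre of its underside
- flowerpot: bystander, not to be disturbed: terracotta pot, 100 mm wide, 85 mm tall, at the back left; origin at the centre of its underside
- jar: bystander, not to be disturbed: amber jar, 60 mm wide, 70 mm tall, at the left; origin at the centre of its underside
- paddle: bystander, not to be disturbed: graphite paddle, flat black head with wooden handle, 220 mm long, 24 mm tall, at the right near the robot; origin at the centre of its underside
- tweezers: bystander, not to be disturbed: tweezers, steel, 150 mm long, lying flat, at the right; origin at the centre of its underside
- bead_tin: bystander, not to be disturbed: bead tin, flat round aluminium tin, 58 mm wide, 26 mm tall, beside the nut end of the clamp; origin at the centre of its underside
- hex_key: bystander, not to be disturbed: hex key, bent dark key, 90 mm long, lying flat in front of the lever; origin at the centre of its underside

How it is judged:
By the outcome, as a careful person would: the job done as asked, in the order asked, and still so for the second after the job is handed in, with the robot touching nothing.
It also fails if it takes over 72 s, if anything falls off the work surface, if the arm or the gripper's body presses on something with over 40 N, if the wrist force passes 120 N, or if a joint passes its speed limit or range.

## Working session

There is one attempt and no reset: what is moved stays moved. The work goes in short steps, Python scripts to look and compute and a tool call to move; the robot and the scene stay as the last step left them, time stands still between calls to the robot, and variables do not carry over. Pictures are saved under pics/ and viewed, and the job is handed in when it is done.

Besides the shell and the picture viewer there is one more tool, called as name(argument=value, ...) on one line, values as JSON. arm_command: Moves the arm, as the interface text tells. Its arguments: {"type":"object","properties":{"rows":{"type":"array","items":{"type":"number"}},"force":{"type":"number"}},"required":["rows"]}

```bash
mkdir -p pics; ls
cat > h.py <<'E'
import numpy as np, cv2
from workcell import sensors, imaging, bot, models
from scipy.spatial.transform import Rotation as R
def px2w(im,u,v,z=None,depth=None):
    K=np.array(im["camera_matrix"]);D=np.array(im["D"],float);T=np.array(im["world_from_camera"])
    p=cv2.undistortPoints(np.array([[[u,v]]],float),K,D)[0,0]
    d=np.array([p[0],-p[1],-1.]);o=T[:3,3];dw=T[:3,:3]@d
    if z is not None: return o+dw*(z-o[2])/dw[2]
    return o+dw*depth
def w2px(im,P):
    K=np.array(im["camera_matrix"]);D=np.array(im["D"],float);T=np.array(im["world_from_camera"])
    c=(np.atleast_2d(P)-T[:3,3])@T[:3,:3]
    c=c*[1,-1,-1]
    return cv2.projectPoints(c.astype(float),np.zeros(3),np.zeros(3),K,D)[0][:,0]
E
python3 - <<'E'
from h import *
for c in ["scene","top"]:
    im=imaging.camera(c); cv2.imwrite(f"pics/{c}0.png",im["pixels"])
    print(c,np.round(im["world_from_camera"],3).tolist())
    for t in ["clamp","nut","lever","bead_tin","hex_key"]:
        print(t,[(np.round(r["extent"]).tolist(),round(r["conf"],2)) for r in models.search_frame(t,c)[:2]])
    for t,z in [("clamp",0),("lever_pivot",.12),("lever_push",.12),("nut_center",.12),("tub",0),("bead_tin",0),("hex_key",0),("tweezers",0),("paddle",0),("jar",0),("flowerpot",0)]:
        print(t,[(np.round(r["location"],1).tolist(),round(r["conf"],2),np.round(px2w(im,*r["location"],z=z),3).tolist()) for r in models.spot_point(t,c)[:1]])
print(sensors.get_obs())
E
```

```text
pics
scene [[0.957, 0.166, -0.237, 0.178], [-0.289, 0.601, -0.745, -0.98], [0.018, 0.782, 0.623, 0.96], [0.0, 0.0, 0.0, 1.0]]
clamp [([388.0, 256.0, 120.0, 97.0], 0.61)]
nut [([352.0, 268.0, 45.0, 28.0], 0.6), ([363.0, 219.0, 33.0, 25.0], 0.47)]
lever [([351.0, 267.0, 45.0, 29.0], 0.94)]
bead_tin [([387.0, 255.0, 118.0, 96.0], 0.67), ([353.0, 266.0, 48.0, 27.0], 0.33)]
hex_key [([369.0, 330.0, 36.0, 7.0], 0.73)]
clamp [([361.5, 279.1], 0.78, [0.578, -0.032, 0.0])]
lever_pivot [([363.5, 259.0], 0.59, [0.554, -0.09, 0.12])]
lever_push [([334.3, 276.1], 0.75, [0.474, -0.126, 0.12])]
nut_center [([359.2, 222.6], 0.81, [0.589, 0.038, 0.12])]
tub [([286.4, 183.0], 0.87, [0.502, 0.427, -0.0])]
bead_tin [([355.5, 237.8], 0.65, [0.616, 0.124, 0.0])]
hex_key [([371.8, 336.0], 0.53, [0.538, -0.211, 0.0])]
tweezers [([443.4, 378.5], 0.77, [0.64, -0.361, 0.0])]
paddle [([296.6, 419.3], 0.92, [0.325, -0.369, 0.0])]
jar [([364.0, 191.4], 0.74, [0.713, 0.323, 0.0])]
flowerpot [([360.1, 191.2], 0.67, [0.702, 0.327, 0.0])]
top [[-0.002, 0.976, -0.216, 0.233], [-1.0, -0.002, -0.001, 0.017], [-0.002, 0.
[... 847 characters left out ...]
werpot [([194.6, 177.0], 0.93, [0.697, 0.316, 0.0])]
{'time': 1.7, 'q': array([ 7.35092501e+01,  4.98012771e+00,  1.00791882e+01,  9.50981224e+01,
       -4.58058097e-04,  9.00005704e+01]), 'qd': array([ 0.01245426,  0.03319985,  0.05419028, -0.12035507,  0.0380691 ,
        0.01512678]), 'joint_efforts': array([ 2.11050123e-03, -5.20099640e+01,  4.64847136e+01,  1.79182858e-03,
        1.67000894e-04,  2.53491500e-06]), 'ee_pos': array([0.15612867, 0.52738822, 0.30388109]), 'tcp_rot': array([-9.00004580e+01, -9.38026590e-04,  7.35086797e+01]), 'wrist_force': array([ 0.00853397, -0.21987916, -0.23427546]), 'torque': array([0.00587192, 0.01568963, 0.00964265]), 'opening': 0.08581545261911537}
```

View pictures.

Run:
```python
import cv2
a=cv2.imread("pics/scene0.png");cv2.imwrite("pics/s1.png",cv2.resize(a[180:420,240:560],None,fx=2.5,fy=2.5,interpolation=2))
a=cv2.imread("pics/top0.png");cv2.imwrite("pics/t1.png",cv2.resize(a[120:320,240:440],None,fx=3,fy=3,interpolation=2))
```

```text
(no output)
```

View pics/s1.png

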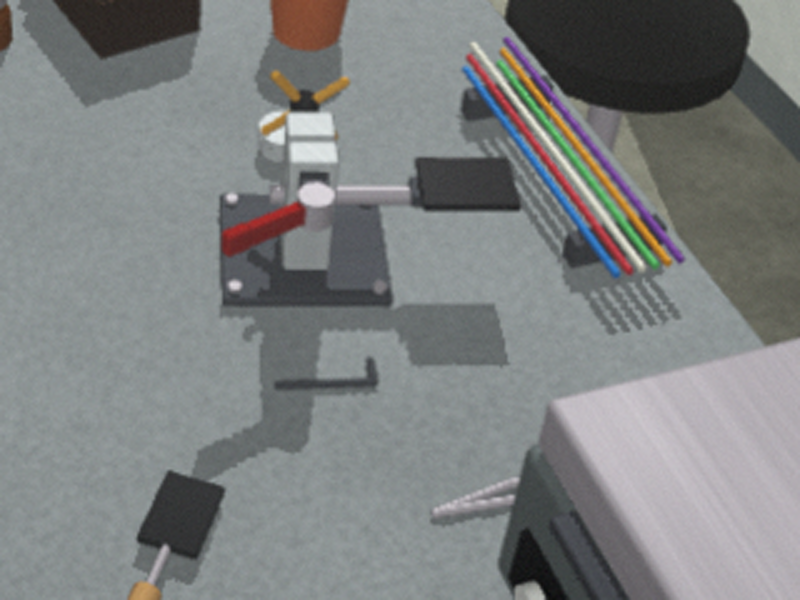

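View pics/t1.png

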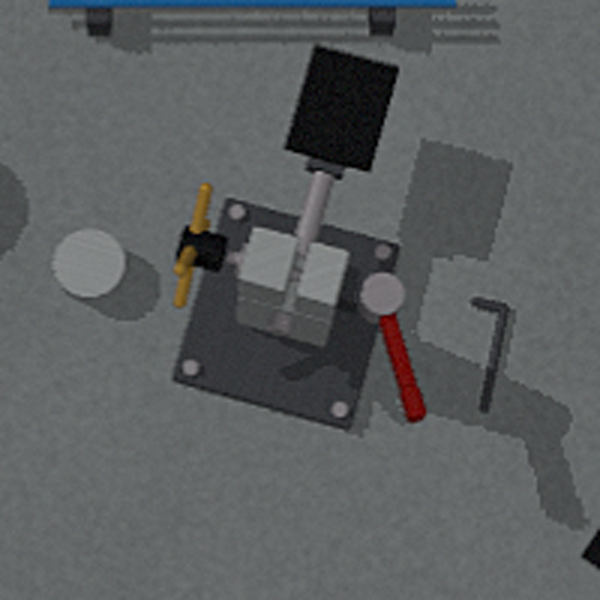

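View pics/top0.png

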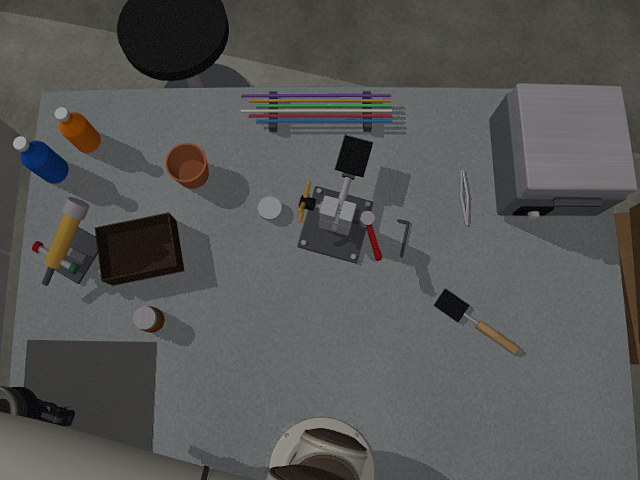

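```bash
cat >> h.py <<'E'
def cloud(im):
    z=im["z_map"];H,W=z.shape
    K=np.array(im["camera_matrix"]);D=np.array(im["D"],float);T=np.array(im["world_from_camera"])
    uu,vv=np.meshgrid(np.arange(W),np.arange(H))
    p=cv2.undistortPoints(np.stack([uu,vv],-1).reshape(-1,1,2).astype(float),K,D)[:,0].reshape(H,W,2)
    c=np.stack([p[...,0]*z,-p[...,1]*z,-z],-1)
    return c@T[:3,:3].T+T[:3,3]
E
python3 - <<'E'
from h import *
for cn in ["top","scene"]:
    im=imaging.camera(cn);P=cloud(im);b=im["pixels"].astype(int)
    near=(abs(P[...,0]-.58)<.16)&(abs(P[...,1]+.03)<.16)&(im["z_map"]>0)
    red=near&(b[...,2]>90)&(b[...,1]<60)&(b[...,0]<60)&(P[...,2]>.08)
    q=P[red]; print(cn,"red",len(q)); 
    q=q[abs(q[:,2]-np.median(q[:,2]))<.02]
    print(np.median(q[:,2]),cv2.fitLine(q[:,:2].astype(np.float32),cv2.DIST_HUBER,0,.01,.01).ravel(), cv2.minAreaRect(q[:,:2].astype(np.float32)))
    bl=near&(abs(P[...,2]-.146)<.005)&(b.min(-1)>90)
    q=P[bl];q=q[(abs(q[:,0]-.578)<.05)&(abs(q[:,1]+.032)<.055)];print("block",len(q),np.median(q[:,2]),cv2.minAreaRect(q[:,:2].astype(np.float32)))
    pl=near&(abs(P[...,2]-.094)<.006)&(b.max(-1)<50);q=P[pl];q=q[q[:,0]>.62]
    print("plate",len(q),np.median(q[:,2]),cv2.minAreaRect(q[:,:2].astype(np.float32)))
    br=near&(b[...,2]-b[...,0]>50)&(b[...,1]>60)&(P[...,2]>.05);q=P[br];print("brass",len(q));print(np.round(q[::max(1,len(q)//25)],3).tolist(), cv2.fitLine(q[:,:2].astype(np.float32),cv2.DIST_HUBER,0,.01,.01).ravel())
    bs=near&(abs(P[...,2]-.012)<.004);q=P[bs];q=q[np.hypot(q[:,0]-.578,q[:,1]+.032)<.115];print("base",len(q),cv2.minAreaRect(q[:,:2].astype(np.float32)))
E
```

```text
top red 167
0.12967654685728114 [ 0.96586424  0.25904867  0.4995801  -0.11498291] ((0.5004810690879822, -0.11546272039413452), (0.07580972462892532, 0.012207400053739548), 14.7844820022583)
block 501 0.1445647696060297 ((0.57374507188797, -0.03517617657780647), (0.07350727915763855, 0.043810103088617325), 73.69998168945312)
plate 775 0.09274226788001982 ((0.7105377316474915, -0.07584512233734131), (0.06799662858247757, 0.07947677373886108), 73.95248413085938)
brass 152
[[0.634, 0.031, 0.15], [0.628, 0.034, 0.153], [0.626, 0.029, 0.153], [0.623, 0.034, 0.149], [0.623, 0.029, 0.142], [0.619, 0.036, 0.139], [0.615, 0.031, 0.145], [0.612, 0.038, 0.138], [0.611, 0.034, 0.135], [0.609, 0.032, 0.133], [0.607, 0.034, 0.134], [0.605, 0.034, 0.131], [0.591, 0.043, 0.133], [0.583, 0.043, 0.143], [0.581, 0.04, 0.141], [0.573, 0.047, 0.155], [0.567, 0.051, 0.161], [0.565, 0.051, 0.157], [0.564, 0.049, 0.155], [0.574, 0.045, 0.109], [0.574, 0.041, 0.102], [0.569, 0.048, 0.105], [0.567, 0.043, 0.1], [0.563, 0.048, 0.098], [0.56, 0.053, 0.095], [0.559, 0.048, 0.088]] [ 0.9615186  -0.2747399   0.5929
[... 755 characters left out ...]
22, 0.036, 0.144], [0.63, 0.025, 0.151], [0.58, 0.039, 0.148], [0.627, 0.028, 0.146], [0.577, 0.038, 0.146], [0.617, 0.028, 0.145], [0.576, 0.041, 0.141], [0.613, 0.03, 0.141], [0.623, 0.025, 0.143], [0.588, 0.04, 0.136], [0.614, 0.028, 0.14], [0.586, 0.04, 0.134], [0.609, 0.033, 0.134], [0.583, 0.037, 0.133], [0.606, 0.03, 0.133], [0.605, 0.029, 0.131], [0.57, 0.041, 0.109], [0.569, 0.039, 0.107], [0.566, 0.042, 0.102], [0.56, 0.048, 0.096], [0.57, 0.04, 0.1], [0.567, 0.045, 0.094], [0.562, 0.039, 0.096], [0.528, -0.105, 0.13]] [ 0.96093917 -0.2767596   0.58379954  0.03811713]
base 1761 ((0.5730876326560974, -0.04053177684545517), (0.15431083738803864, 0.1604822874069214), 73.5013427734375)
```

arm_command(rows=[-53.3,0,-49,0,148.8,0,0.06,-53.3,0,-49,0,148.8,0,0.06,-53.3,0,-49,0,148.8,0,0.06,-53.3,0,-49,0,148.8,0,0.06,-53.3,0,-49,0,148.8,0,0.06,-53.3,0,-49,0,148.8,0,0.06,-53.3,0,-49,0,148.8,0,0.06,-53.3,0,-49,0,148.8,0,0.06,-53.3,0,-49,0,148.8,0,0.06,-53.3,0,-49,0,148.8,0,0.06,-53.3,0,-49,0,148.8,0,0.06,-53.3,0,-49,0,148.8,0,0.06], force=30)

```text
time: 2.8
ee_pos: [0.3763, 0.0763, 0.3043]
tcp_rot: [-90.0, -0.1, -12.8]
wrist_force: [0.8, 1.2, -0.3]
opening: 0.0453
```

```bash
cat >> h.py <<'E'
def plan(p,yaw,wps):
    """p,yaw current commanded; wps list of (x,y,z,yaw,grip)"""
    c,s=np.cos(np.radians(yaw)),np.sin(np.radians(yaw))
    out=[]
    for x,y,z,w,g in wps:
        d=np.array([x,y,z])-p
        t=-((w-yaw+180)%360-180)
        out+= [round(100*(d[0]*c+d[1]*s),2),round(-100*d[2],2),round(100*(-d[0]*s+d[1]*c),2),0,round(t,1),0,g]
    return out
def st():
    o=sensors.get_obs(); print("t",round(o["time"],2),"p",np.round(o["ee_pos"],4),"rpy",np.round(o["tcp_rot"],2),"q",np.round(o["q"],1),"F",np.round(o["wrist_force"],2),"M",np.round(o["torque"],2),"op",round(o["opening"],4))
    return o
E
python3 -c "
from h import *
st()"
```

```text
t 2.8 p [0.3763 0.0763 0.3043] rpy [-8.997e+01 -7.000e-02 -1.278e+01] q [ 11.5 -17.6 -10.4  97.1   0.  114.2] F [ 0.79  1.19 -0.28] M [ 0.08 -0.03 -0.02] op 0.0453
```

```bash
python3 -c "
from h import *
print(plan([.3763,.0763,.3043],-12.8,[(.474,-.123,.304,-75.3,.06)]))"
```

```text
[np.float64(13.94), np.float64(0.03), np.float64(-17.27), 0, 62.5, 0, 0.06]
```

arm_command(rows=[14,0,-17.3,0,62.5,0,0.06,14,0,-17.3,0,62.5,0,0.06,14,0,-17.3,0,62.5,0,0.06,14,0,-17.3,0,62.5,0,0.06,14,0,-17.3,0,62.5,0,0.06,14,0,-17.3,0,62.5,0,0.06,14,0,-17.3,0,62.5,0,0.06,14,0,-17.3,0,62.5,0,0.06,14,0,-17.3,0,62.5,0,0.06,14,0,-17.3,0,62.5,0,0.06,14,0,-17.3,0,62.5,0,0.06])

```text
time: 3.72
ee_pos: [0.4756, -0.1207, 0.3039]
tcp_rot: [-90.0, 0.0, -74.8]
wrist_force: [-0.6, 0.4, -0.2]
opening: 0.0451
```

Run:
```python
from h import *
im=imaging.camera("wrist");st();cv2.imwrite("pics/w1.png",im["pixels"])
P=cloud(im);b=im["pixels"].astype(int)
red=(b[...,2]>80)&(b[...,1]<60)&(b[...,0]<60)&(P[...,2]>.1)&(P[...,2]<.15)
q=P[red];print(len(q),np.median(q[:,2]) if len(q) else 0, cv2.minAreaRect(q[:,:2].astype(np.float32)) if len(q) else 0)
```

```text
t 3.77 p [ 0.4756 -0.1207  0.3039] rpy [-90.    -0.   -74.74] q [-14.2  -3.2   1.8  95.   -0.  150.5] F [-1.02 -0.27 -0.29] M [0.01 0.02 0.02] op 0.0451
2245 0.13077520268821866 ((0.5020675659179688, -0.11745041608810425), (0.07831043750047684, 0.012248325161635876), 15.385656356811523)
```

View pics/w1.png

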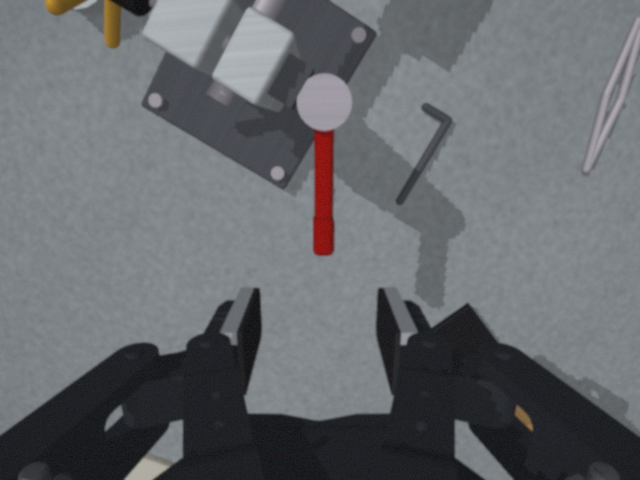

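arm_command(rows=[0.2,4,0,0,0,0,0.06,0.2,8,0,0,0,0,0.06,0.2,11,0,0,0,0,0.06,0.2,13.2,0,0,0,0,0.06,0.2,13.2,0,0,0,0,0.06,0.2,13.2,0,0,0,0,0.06])

```text
time: 4.27
ee_pos: [0.4756, -0.1224, 0.1717]
tcp_rot: [-90.1, 0.0, -74.8]
wrist_force: [0.3, 0.1, 1.1]
opening: 0.0455
```

Run:
```python
from h import *
for i in range(2):
    im=imaging.camera("scene");st()
cv2.imwrite("pics/s2.png",cv2.resize(im["pixels"][200:320,280:440],None,fx=4,fy=4))
im=imaging.camera("wrist");cv2.imwrite("pics/w2.png",im["pixels"])
```

```text
t 4.32 p [ 0.4764 -0.1226  0.1732] rpy [-8.995e+01 -3.000e-02 -7.484e+01] q [-14.4  -3.6 -13.   80.5   0.  150.4] F [ 0.34 -0.71  1.41] M [-0.01 -0.01 -0.  ] op 0.0452
t 4.37 p [ 0.4768 -0.1227  0.1739] rpy [-8.988e+01 -7.000e-02 -7.487e+01] q [-14.4  -3.6 -12.9  80.5  -0.  150.4] F [-0.85 -0.68  0.11] M [-0.02 -0.08  0.03] op 0.0452
```

View pics/s2.png

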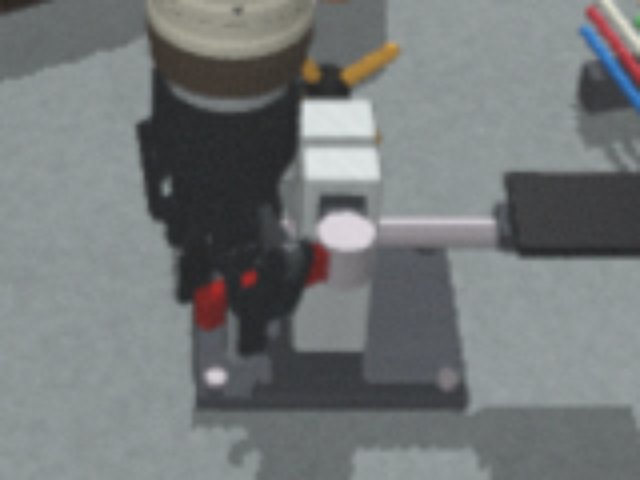

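View pics/w2.png

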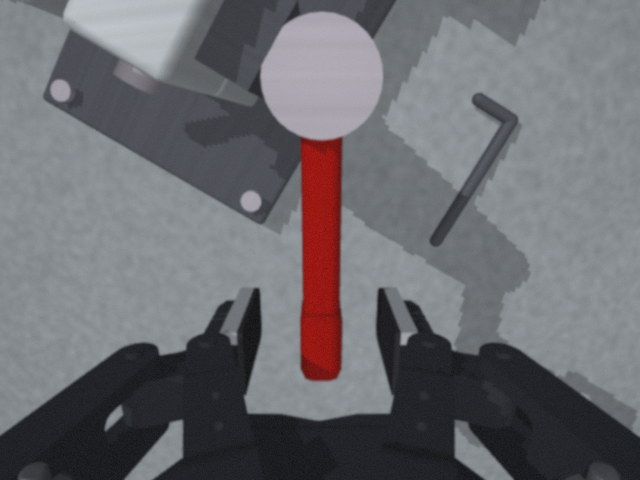

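```bash
cat >> h.py <<'E'
PIV=np.array([.5546,-.1018]); YAW=-16.1
def lev(a,z=.173,g=-.53,r=.083,lead=0):
    d=np.radians(195+YAW+a); t=d+np.pi/2
    return (PIV[0]+r*np.cos(d)+lead*np.cos(t),PIV[1]+r*np.sin(d)+lead*np.sin(t),z,(195+YAW+a+90+180)%360-180,g)
def show(rows):
    a=np.array(rows).reshape(-1,7); 
    for r in a: print(", ".join(f"{v:g}" for v in r)+",")
E
python3 -c "
from h import *
st()
show(plan([.4762,-.1227,.173],-74.9,[lev(a) for a in range(20,61,4)]))"
```

```text
t 4.42 p [ 0.477  -0.1228  0.1741] rpy [-89.85  -0.09 -74.88] q [-14.4  -3.6 -12.9  80.5  -0.  150.4] F [ 0.68 -0.04 -0.38] M [-0.05  0.01 -0.03] op 0.0451
0.57, -0, -0.17, 0, -3.8, 0, -0.53,
1.15, -0, -0.11, 0, -7.8, 0, -0.53,
1.72, -0, -0.01, 0, -11.8, 0, -0.53,
2.28, -0, 0.13, 0, -15.8, 0, -0.53,
2.84, -0, 0.3, 0, -19.8, 0, -0.53,
3.37, -0, 0.52, 0, -23.8, 0, -0.53,
3.9, -0, 0.77, 0, -27.8, 0, -0.53,
4.4, -0, 1.06, 0, -31.8, 0, -0.53,
4.88, -0, 1.38, 0, -35.8, 0, -0.53,
5.34, -0, 1.74, 0, -39.8, 0, -0.53,
5.77, -0, 2.12, 0, -43.8, 0, -0.53,
```

arm_command(rows=[0,0,-0.15,0,0,0,-0.53,0,0,-0.15,0,0,0,-0.53,0.6,0,-0.15,0,-4,0,-0.53,1.15,0,-0.1,0,-8,0,-0.53,1.7,0,0,0,-12,0,-0.53,2.3,0,0.15,0,-16,0,-0.53,2.85,0,0.3,0,-20,0,-0.53,3.4,0,0.5,0,-24,0,-0.53,3.9,0,0.8,0,-28,0,-0.53,4.4,0,1.05,0,-32,0,-0.53,4.9,0,1.4,0,-36,0,-0.53])

```text
time: 5.33
ee_pos: [0.5025, -0.1666, 0.1725]
tcp_rot: [-90.0, -0.0, -38.7]
wrist_force: [-1.5, -0.2, 0.4]
opening: 0.0198
```

```bash
cat >> h.py <<'E'
def fl(n=4):
    import collections
    T=[]
    for i in range(n):
        im=imaging.camera("wrist");o=sensors.get_obs()
        d=np.array(o["ee_pos"][:2])-PIV;aw=np.degrees(np.arctan2(d[1],d[0]))%360; rad=d/np.linalg.norm(d);tan=np.array([-rad[1],rad[0]])
        F=o["wrist_force"]; T.append([F[:2]@tan,F[:2]@rad,F[2],(aw-195-YAW)%360,np.linalg.norm(d),o["torque"][2],o["ee_pos"][2]])
    print("Ftan,Frad,Fz,angle,r,Mz,z"); print(np.round(T,3)); print("mean",np.round(np.mean(T,0),3)); return im,T
def levcam(im):
    "lever angle (deg) seen from wrist image"
    P=cloud(im);b=im["pixels"].astype(int)
    red=(b[...,2]>80)&(b[...,1]<60)&(b[...,0]<60)&(P[...,2]>.12)&(P[...,2]<.14)
    q=P[red];vx,vy,x0,y0=cv2.fitLine(q[:,:2].astype(np.float32),cv2.DIST_HUBER,0,.001,.001).ravel()
    if (np.array([x0,y0])-PIV)@[vx,vy]<0: vx,vy=-vx,-vy
    off=(PIV-[x0,y0])@np.array([-vy,vx])
    print("lever angle cam line",round((np.degrees(np.arctan2(vy,vx))-195-YAW)%360,2),"via pivot",round((np.degrees(np.arctan2(y0-PIV[1],x0-PIV[0]))-195-YAW)%360,2),"pivot offset mm",round(off*1000,1),len(q))
E
python3 -c "
from h import *
im,T=fl();levcam(im);st();cv2.imwrite('pics/w3.png',im['pixels'])"
```

```text
Ftan,Frad,Fz,angle,r,Mz,z
[[-1.4000e+00  7.5500e-01 -2.0600e-01  5.2908e+01  8.3000e-02  1.2000e-02
   1.7200e-01]
 [-4.1700e-01  4.7300e-01  6.6700e-01  5.2580e+01  8.3000e-02 -9.0000e-03
   1.7200e-01]
 [-1.8900e-01 -3.6600e-01 -9.9900e-01  5.2275e+01  8.3000e-02 -5.0000e-03
   1.7200e-01]
 [-4.9300e-01 -2.9300e-01 -3.9700e-01  5.2101e+01  8.3000e-02 -3.6000e-02
   1.7200e-01]]
mean [-6.2500e-01  1.4200e-01 -2.3400e-01  5.2466e+01  8.3000e-02 -1.0000e-02
  1.7200e-01]
lever angle cam line 50.41 via pivot 51.87 pivot offset mm -1.4 9560
t 5.53 p [ 0.5024 -0.1663  0.1722] rpy [-8.999e+01 -1.000e-02 -3.908e+01] q [-18.3   1.6  -8.   80.4   0.  110.8] F [-0.2   0.54 -0.4 ] M [-0.01 -0.03 -0.04] op 0.0198
```

View pics/w3.png

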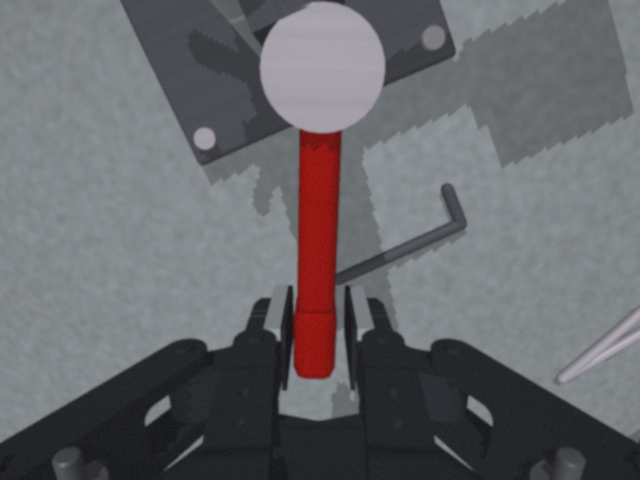

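```bash
python3 -c "
from h import *
x=lev(52.2)
show(plan([.5023,-.1662,.173],-38.9,[lev(a) for a in (56,60,64,68,71,74,77)]))"
```

```text
0.58, -0, 0.01, 0, -3.8, 0, -0.53,
1.15, -0, 0.07, 0, -7.8, 0, -0.53,
1.72, -0, 0.17, 0, -11.8, 0, -0.53,
2.29, -0, 0.31, 0, -15.8, 0, -0.53,
2.7, -0, 0.44, 0, -18.8, 0, -0.53,
3.11, -0, 0.59, 0, -21.8, 0, -0.53,
3.51, -0, 0.76, 0, -24.8, 0, -0.53,
```

arm_command(rows=[0.6,0,0,0,-4,0,-0.53,1.15,0,0.05,0,-8,0,-0.53,1.7,0,0.15,0,-12,0,-0.53,2.3,0,0.3,0,-16,0,-0.53,2.7,0,0.45,0,-19,0,-0.53,3.1,0,0.6,0,-22,0,-0.53,3.5,0,0.75,0,-25,0,-0.53,3.5,0,0.75,0,-25,0,-0.53])

```text
time: 6.2
ee_pos: [0.5346, -0.1824, 0.172]
tcp_rot: [-90.0, -0.0, -13.9]
wrist_force: [-0.2, 0.3, -0.4]
opening: 0.0198
```

```bash
python3 -c "
from h import *
im,T=fl(6);levcam(im);st()"
```

```text
Ftan,Frad,Fz,angle,r,Mz,z
[[ 2.4900e-01  3.5400e-01 -3.7900e-01  7.6928e+01  8.3000e-02  5.0000e-03
   1.7200e-01]
 [-2.7500e-01  3.5200e-01 -2.0800e-01  7.6825e+01  8.3000e-02  2.3000e-02
   1.7200e-01]
 [ 7.6700e-01  1.1200e-01 -1.2700e-01  7.6794e+01  8.3000e-02  1.2000e-02
   1.7200e-01]
 [-4.7300e-01 -1.7100e-01 -1.0600e-01  7.6783e+01  8.3000e-02 -3.6000e-02
   1.7200e-01]
 [-2.7700e-01  1.3200e-01  3.2100e-01  7.6787e+01  8.3000e-02 -2.3000e-02
   1.7200e-01]
 [-8.0100e-01  1.5400e-01  7.5500e-01  7.6837e+01  8.3000e-02 -1.9000e-02
   1.7200e-01]]
mean [-1.3500e-01  1.5600e-01  4.3000e-02  7.6826e+01  8.3000e-02 -6.0000e-03
  1.7200e-01]
lever angle cam line 74.58 via pivot 75.69 pivot offset mm -1.0 9540
t 6.5 p [ 0.5341 -0.1824  0.172 ] rpy [-9.0e+01 -1.0e-02 -1.4e+01] q [-18.9   6.4  -3.   80.6   0.   85.2] F [-0.81  0.05  0.76] M [ 0.02  0.01 -0.02] op 0.0199
```

```bash
python3 -c "
from h import *
show(plan([.5341,-.1824,.172],-14,[lev(a) for a in (72,66,60,54,48,42,36,30)]))"
```

```text
-0.7, -0.1, 0.05, 0, 5.1, 0, -0.53,
-1.56, -0.1, 0.17, 0, 11.1, 0, -0.53,
-2.4, -0.1, 0.38, 0, 17.1, 0, -0.53,
-3.22, -0.1, 0.68, 0, 23.1, 0, -0.53,
-4, -0.1, 1.06, 0, 29.1, 0, -0.53,
-4.73, -0.1, 1.53, 0, 35.1, 0, -0.53,
-5.42, -0.1, 2.06, 0, 41.1, 0, -0.53,
-6.04, -0.1, 2.67, 0, 47.1, 0, -0.53,
```

arm_command(rows=[-0.7,0,0.05,0,5,0,-0.53,-1.55,0,0.15,0,11,0,-0.53,-2.4,0,0.4,0,17,0,-0.53,-3.2,0,0.7,0,23,0,-0.53,-4,0,1.05,0,29,0,-0.53,-4.75,0,1.5,0,35,0,-0.53,-5.4,0,2.05,0,41,0,-0.53,-6.05,0,2.65,0,47,0,-0.53,-5.9,0,2.5,0,46,0,0.06,-5.9,0,2.5,0,46,0,0.06,-5.9,-4,2.5,0,46,0,0.06,-5.9,-8,2.5,0,46,0,0.06])

```text
time: 7.5
ee_pos: [0.4821, -0.1441, 0.2507]
tcp_rot: [-90.2, 0.2, -59.7]
wrist_force: [0.9, -0.2, -0.1]
opening: 0.0456
```

Run:
```python
from h import *
for i in range(2): im=imaging.camera("wrist")
st();levcam(im)
im=imaging.camera("scene");cv2.imwrite("pics/s3.png",cv2.resize(im["pixels"][180:320,280:440],None,fx=4,fy=4))
```

```text
t 7.6 p [ 0.4847 -0.1449  0.2581] rpy [-89.67  -0.36 -59.72] q [-16.6  -2.2  -2.3  89.4  -0.  133.1] F [-0.37 -0.41  0.08] M [-0.01 -0.11 -0.01] op 0.0451
lever angle cam line 30.35 via pivot 31.86 pivot offset mm -1.4 3284
```

View pics/s3.png

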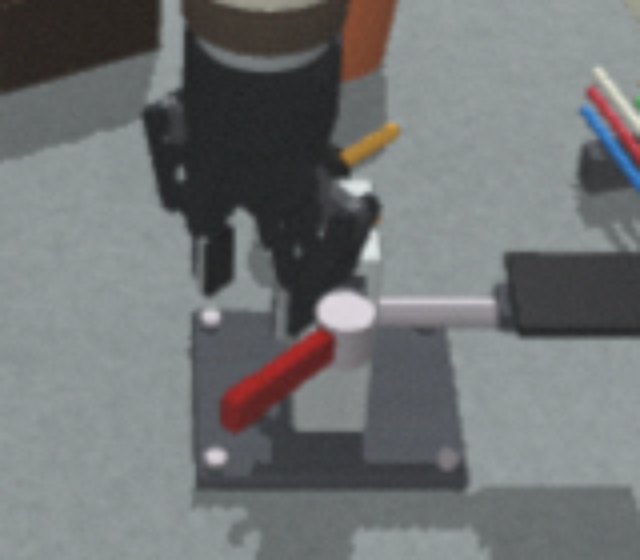

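```bash
cat >> h.py <<'E'
NUT=np.array([.595,.0385]); CX=np.array([np.cos(np.radians(YAW)),np.sin(np.radians(YAW))])
def nutp(u,v,yaw=73.9,g=-1,tip=.073):
    p=NUT-CX*u; return (p[0],p[1],.12+v+tip,yaw,g)
E
python3 -c "
from h import *
o=st();print(nutp(.042,.08))
show(plan([.4847,-.1449,.258],-59.7,[nutp(.042,.08)]))"
```

```text
t 7.65 p [ 0.4844 -0.1448  0.2551] rpy [-89.78  -0.24 -59.74] q [-16.6  -2.1  -2.6  89.2  -0.  133.1] F [ 0.29 -0.8  -0.37] M [-0.02  0.02 -0.03] op 0.045
(np.float64(0.5546472755253811), np.float64(0.05014721543869987), 0.273, 73.9, -1)
-13.31, -1.5, 15.88, 0, -133.6, 0, -1,
```

arm_command(rows=[-13.3,-1.7,15.9,0,-133.6,0,-1,-13.3,-1.7,15.9,0,-133.6,0,-1,-13.3,-1.7,15.9,0,-133.6,0,-1,-13.3,-1.7,15.9,0,-133.6,0,-1,-13.3,-1.7,15.9,0,-133.6,0,-1,-13.3,-1.7,15.9,0,-133.6,0,-1,-13.3,-1.7,15.9,0,-133.6,0,-1,-13.3,-1.7,15.9,0,-133.6,0,-1,-13.3,-1.7,15.9,0,-133.6,0,-1,-13.3,-1.7,15.9,0,-133.6,0,-1,-13.3,-1.7,15.9,0,-133.6,0,-1,-13.3,-1.7,15.9,0,-133.6,0,-1])

```text
time: 8.65
ee_pos: [0.5542, 0.0505, 0.2675]
tcp_rot: [-90.0, 0.1, 26.5]
wrist_force: [-0.1, -0.2, 0.2]
opening: -0.0
```

```bash
python3 -c "
from h import *
o=st()
show(plan([*o['ee_pos'][:2],o['ee_pos'][2]],o['tcp_rot'][2],[nutp(.042,.08)]))"
```

```text
t 8.65 p [0.5542 0.0505 0.2675] rpy [-89.97   0.09  26.53] q [ 5.2  5.3  6.4 91.2 -0.  68.7] F [-0.13 -0.15  0.21] M [ 0.01 -0.04  0.  ] op -0.0
0.03, -0.55, -0.05, 0, -47.4, 0, -1,
```

arm_command(rows=[0,-0.5,0,0,-47,0,-1,0,-0.5,0,0,-47,0,-1,0,-0.5,0,0,-47,0,-1,0,-0.5,0,0,-47,0,-1,0,-0.5,0,0,-47,0,-1,0,-0.5,0,0,-47,0,-1,0,-0.5,0,0,-47,0,-1,0,-0.5,0,0,-47,0,-1])

```text
time: 9.32
ee_pos: [0.5542, 0.0505, 0.2726]
tcp_rot: [-89.9, 0.0, 73.3]
wrist_force: [-0.5, -0.6, 0.6]
opening: -0.0
```

```bash
cat >> h.py <<'E'
def nutcam(im):
    P=cloud(im);b=im["pixels"].astype(int)
    br=(b[...,2]-b[...,0]>50)&(b[...,1]>60)&(P[...,2]>.05)&(np.hypot(P[...,0]-NUT[0],P[...,1]-NUT[1])<.07)&(im["z_map"]>0)
    q=P[br]; u=-(q[:,:2]-NUT)@CX; w=(q[:,:2]-NUT)@np.array([-CX[1],CX[0]]); v=q[:,2]-.12
    return u,v,w
def nutang(im,cam):
    u,v,w=nutcam(im)
    # fit rotation: minimise distance of surface pts to rods (radius 5) in 3D
    from scipy.optimize import minimize
    def cost(x):
        th=x[0];best=None
        for k in range(4):
            a=th+k*np.pi/2;s=(u-x[1])*np.cos(a)+(v-x[2])*np.sin(a);n=-(u-x[1])*np.sin(a)+(v-x[2])*np.cos(a)
            d=np.where((s>0),abs(np.hypot(n,w-x[3])-.005),.05); best=d if best is None else np.minimum(best,d)
        return np.mean(np.minimum(best,.006)**2)*1e6+ (x[1]**2+x[2]**2)/.003**2*.2+x[3]**2/.004**2*.2
    r=min((minimize(cost,[np.radians(t),0,0,0],method="Nelder-Mead",options=dict(xatol=1e-5,fatol=1e-6,maxiter=2000)) for t in range(0,90,10)),key=lambda r:r.fun)
    print(cam,"spoke angle deg (mod 90)",round(np.degrees(r.x[0])%90,1),"off mm",np.round(r.x[1:]*1000,1),"cost",round(r.fun,2),len(u))
E
python3 - <<'E'
from h import *
o=st()
im=imaging.camera("wrist");nutang(im,"wrist");cv2.imwrite("pics/w4.png",im["pixels"])
im=imaging.camera("scene");nutang(im,"scene");cv2.imwrite("pics/s4.png",cv2.resize(im["pixels"][180:300,280:440],None,fx=4,fy=4))
im=imaging.camera("top");nutang(im,"top")
E
```

```text
t 9.32 p [0.5542 0.0505 0.2726] rpy [-8.992e+01  4.000e-02  7.333e+01] q [ 5.2  5.4  7.  91.7 -0.  21.9] F [-0.47 -0.63  0.57] M [-0.03  0.01  0.04] op -0.0
wrist spoke angle deg (mod 90) 51.4 off mm [-2.1  0.2 -0.9] cost 1.32 817
scene spoke angle deg (mod 90) 54.3 off mm [ 1.4  0.4 -1.2] cost 8.68 170
top spoke angle deg (mod 90) 0.0 off mm [0. 0. 0.] cost nan 0
  return _methods._mean(a, axis=axis, dtype=dtype,
  ret = ret.dtype.type(ret / rcount)
```

View pics/w4.png

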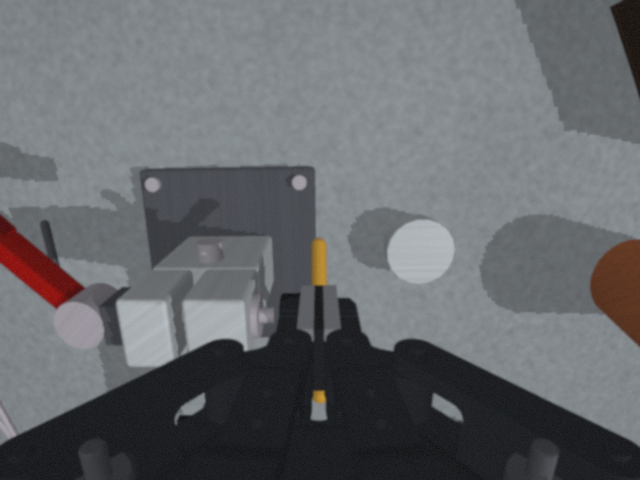

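View pics/s4.png

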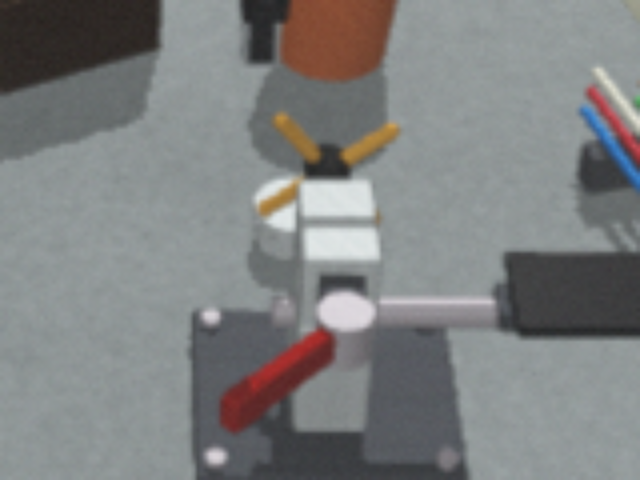

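arm_command(rows=[0,2.5,0,0,0,0,-1,0,3.2,0,0,0,0,-1,0,3.7,0,0,0,0,-1,0,4.2,0,0,0,0,-1,0,4.7,0,0,0,0,-1,0,5.2,0,0,0,0,-1,0,5.2,0,0,0,0,-1])

```text
time: 10.05
ee_pos: [0.5532, 0.051, 0.2209]
tcp_rot: [-89.9, 0.0, 73.0]
wrist_force: [-4.5, 1.9, -2.4]
opening: 0.0003
```

Run:
```python
from h import *
im=imaging.camera("wrist");o=st();nutang(im,"wrist");cv2.imwrite("pics/w5.png",im["pixels"])
im=imaging.camera("scene");nutang(im,"scene");cv2.imwrite("pics/s5.png",cv2.resize(im["pixels"][180:300,280:440],None,fx=4,fy=4))
```

```text
t 10.1 p [0.5532 0.0509 0.2212] rpy [-8.986e+01  3.000e-02  7.301e+01] q [ 5.2  5.   0.9 86.1  0.  22.2] F [-4.98  1.65 -3.32] M [0.24 1.12 0.01] op 0.0001
wrist spoke angle deg (mod 90) 58.5 off mm [-0.9  2.5 -0.8] cost 2.27 729
scene spoke angle deg (mod 90) 50.4 off mm [-0.1 -0.1 -1. ] cost 7.48 165
```

View pics/s5.png

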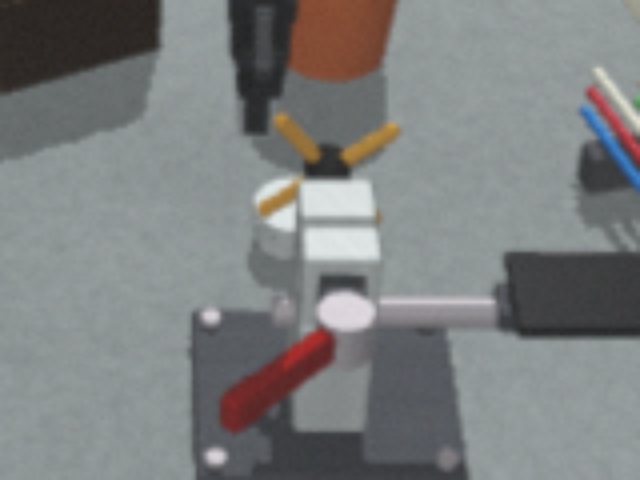

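View pics/w5.png

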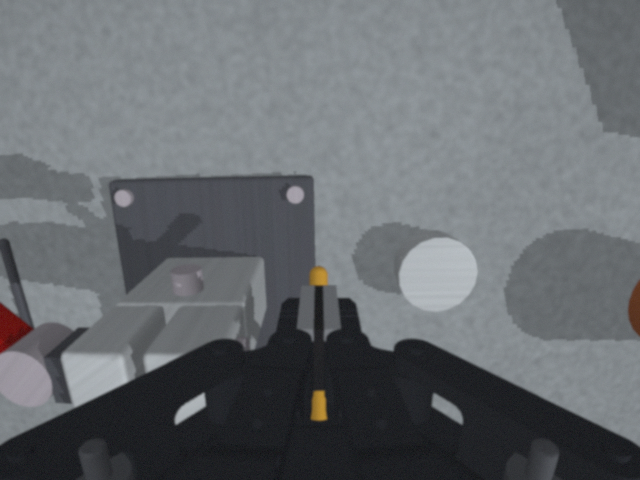

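arm_command(rows=[0,0,0.3,0,0,0,-1,0,-3,0.3,0,0,0,-1,0,-3.5,-0.5,0,0,0,-1,0,-3,-1.1,0,0,0,-1,0,-2.2,-1.1,0,0,0,-1,0,-1.8,-1,0,0,0,-1,0,-1.3,-0.8,0,0,0,-1,0,-0.9,-0.6,0,0,0,-1,0,-0.9,-0.6,0,0,0,-1])

```text
time: 10.9
ee_pos: [0.5588, 0.0491, 0.2319]
tcp_rot: [-90.0, -0.0, 73.0]
wrist_force: [-6.8, 0.7, 12.1]
opening: 0.0
```

Run:
```python
from h import *
im=imaging.camera("wrist");o=st();nutang(im,"wrist")
im=imaging.camera("scene");nutang(im,"scene");cv2.imwrite("pics/s6.png",cv2.resize(im["pixels"][180:300,280:440],None,fx=4,fy=4))
```

```text
t 10.95 p [0.5587 0.0492 0.2318] rpy [-9.001e+01 -1.000e-02  7.302e+01] q [ 5.   5.6  2.7 87.1  0.  22. ] F [-5.44 -0.27 10.96] M [0.05 1.3  0.01] op 0.0003
wrist spoke angle deg (mod 90) 48.9 off mm [ 0.3 -1.5 -0.8] cost 1.62 1013
scene spoke angle deg (mod 90) 49.0 off mm [-0.1 -0.5 -0.8] cost 7.23 156
```

View pics/s6.png

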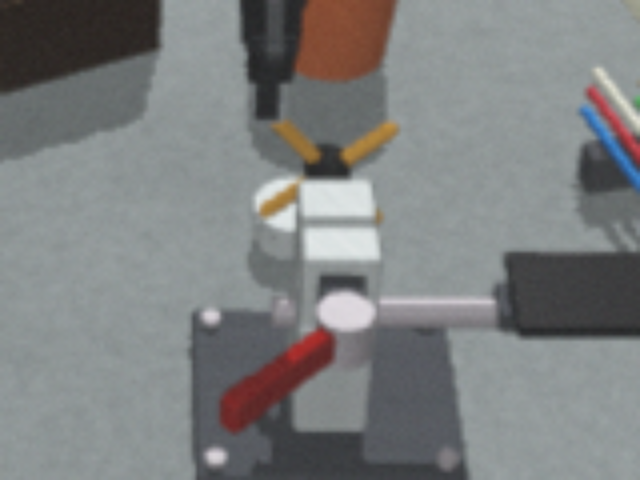

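arm_command(rows=[0,-0.8,0,0,0,0,-1,0,-0.8,-0.9,0,0,0,-1,0,0,-0.8,0,0,0,-1,0,0.45,-0.2,0,0,0,-1,0,0.8,0.1,0,0,0,-1,0,1.2,0.3,0,0,0,-1,0,1.6,0.45,0,0,0,-1,0,2,0.6,0,0,0,-1,0,2,0.6,0,0,0,-1])

```text
time: 11.75
ee_pos: [0.5534, 0.0507, 0.2111]
tcp_rot: [-90.0, -0.0, 73.0]
wrist_force: [-6.0, -0.5, 14.5]
opening: 0.0002
```

Run:
```python
from h import *
im=imaging.camera("wrist");o=st();nutang(im,"wrist")
im=imaging.camera("scene");nutang(im,"scene");cv2.imwrite("pics/s7.png",cv2.resize(im["pixels"][180:300,280:440],None,fx=4,fy=4))
```

```text
t 11.8 p [0.5535 0.0507 0.2112] rpy [-90.    -0.    73.01] q [ 5.2  4.9 -0.3 84.8  0.  22.2] F [-6.50e+00  1.00e-02  1.28e+01] M [-0.1   1.35 -0.03] op -0.0001
wrist spoke angle deg (mod 90) 18.4 off mm [-0.8 -0.3 -0.6] cost 1.27 386
scene spoke angle deg (mod 90) 18.9 off mm [-1.1  1.1 -0.8] cost 7.61 161
```

View pics/s7.png

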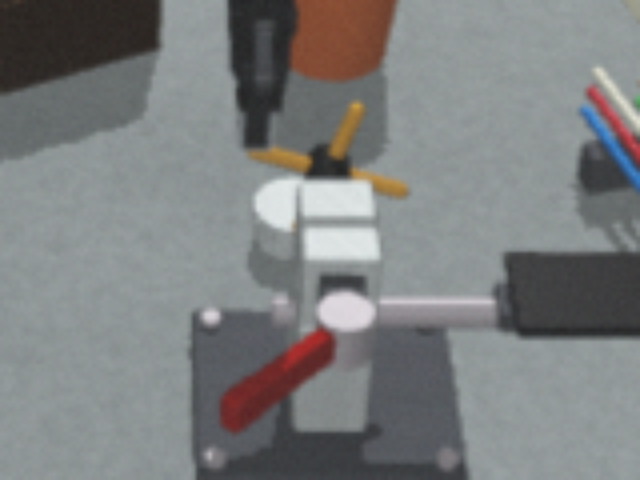

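arm_command(rows=[0,0.45,0,0,0,0,-1,0,0.9,0,0,0,0,-1,0,1.3,0,0,0,0,-1,0,1.6,0.1,0,0,0,-1,0,1.8,0.1,0,0,0,-1,0,1.9,0.1,0,0,0,-1,0,1.9,0.1,0,0,0,-1])

```text
time: 12.43
ee_pos: [0.5529, 0.0512, 0.1922]
tcp_rot: [-90.0, -0.0, 73.0]
wrist_force: [-5.1, 0.9, 12.1]
opening: -0.0
```

Run:
```python
from h import *
im=imaging.camera("wrist");o=st();nutang(im,"wrist")
im=imaging.camera("scene");nutang(im,"scene");cv2.imwrite("pics/s8.png",cv2.resize(im["pixels"][180:300,280:440],None,fx=4,fy=4))
```

```text
t 12.48 p [0.5529 0.0512 0.1922] rpy [-9.001e+01 -4.000e-02  7.302e+01] q [ 5.3  4.9 -2.3 82.7  0.  22.3] F [-5.77  1.12 12.51] M [0.17 1.09 0.03] op -0.0001
wrist spoke angle deg (mod 90) 83.7 off mm [-0.9  0.1 -1. ] cost 0.18 135
scene spoke angle deg (mod 90) 87.7 off mm [ 0.8  2.7 -1.5] cost 5.35 164
```

View pics/s8.png

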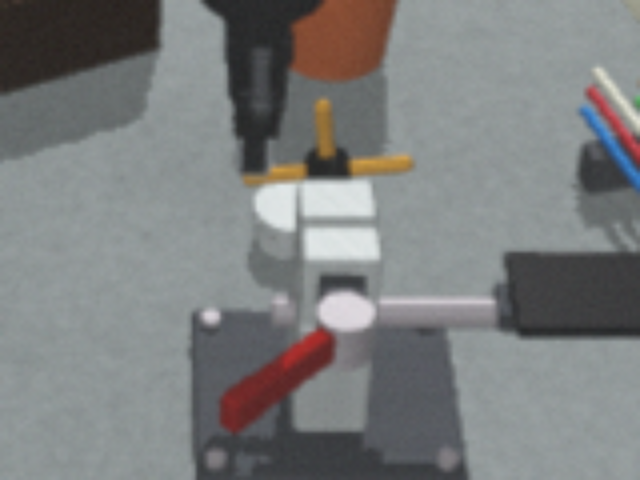

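```bash
cat >> h.py <<'E'
C=np.array([.5735,-.0365]); CY=np.array([-CX[1],CX[0]])
def pf(a,back=0,z=.178,yaw=73.9,g=-1,r=.083):
    "closed-finger centre touching lever from behind at lever angle a (deg)"
    d=np.radians(195+a);t=d+np.pi/2   # clamp frame
    off=.007+.011*abs(np.cos(t))+.0145*abs(np.sin(t))+back
    p=np.array([r*np.cos(d)-off*np.cos(t), -.068+r*np.sin(d)-off*np.sin(t)])
    w=C+CX*p[0]+CY*p[1]; return (w[0],w[1],z,yaw,g)
E
python3 -c "
from h import *
show(plan([.553,.0512,.1915],73,[(.553,.0512,.27,73.9,-1),pf(31,.01,.27),pf(31,.01)]))
print(pf(31,.01))
show(plan(pf(31,.01)[:3],73.9,[pf(31,.00)]+[pf(a) for a in range(35,76,5)]))
"
```

```text
0, -7.85, 0, 0, -0.9, 0, -1,
-18.26, -7.85, 3.59, 0, -0.9, 0, -1,
-18.26, 1.35, 3.59, 0, -0.9, 0, -1,
(np.float64(0.4652504381805524), np.float64(-0.11287883577005867), 0.178, 73.9, -1)
-0.69, -0, -0.72, 0, -0, 0, -1,
-1.23, -0, -1.05, 0, -0, 0, -1,
-1.86, -0, -1.53, 0, -0, 0, -1,
-2.46, -0, -2.07, 0, -0, 0, -1,
-3.01, -0, -2.68, 0, -0, 0, -1,
-3.5, -0, -3.35, 0, -0, 0, -1,
-3.92, -0, -4.07, 0, -0, 0, -1,
-4.28, -0, -4.84, 0, -0, 0, -1,
-4.56, -0, -5.64, 0, -0, 0, -1,
-4.76, -0, -6.48, 0, -0, 0, -1,
```

arm_command(rows=[0,-4,0,0,-0.9,0,-1,0,-7.8,0,0,-0.9,0,-1,-4,-7.8,0.8,0,-0.9,0,-1,-8,-7.8,1.6,0,-0.9,0,-1,-12,-7.8,2.4,0,-0.9,0,-1,-16,-7.8,3.2,0,-0.9,0,-1,-18.3,-7.8,3.6,0,-0.9,0,-1,-18.3,-4,3.6,0,-0.9,0,-1,-18.3,-1,3.6,0,-0.9,0,-1,-18.3,1.3,3.6,0,-0.9,0,-1,-18.3,1.3,3.6,0,-0.9,0,-1])

```text
time: 13.45
ee_pos: [0.4629, -0.1133, 0.173]
tcp_rot: [-89.5, 0.0, 73.9]
wrist_force: [-0.0, 0.1, -0.8]
opening: 0.0
```

Run:
```python
from h import *
im=imaging.camera("wrist");o=st();levcam(im);cv2.imwrite("pics/w9.png",im["pixels"])
im=imaging.camera("scene");nutang(im,"scene")
im=imaging.camera("top");nutang(im,"top")
```

```text
t 13.5 p [ 0.4638 -0.1133  0.1759] rpy [-8.970e+01  1.000e-02  7.389e+01] q [-13.7  -5.3 -14.3  81.3  -0.    2.4] F [0.1  0.8  0.72] M [-0.01  0.04 -0.04] op 0.0001Traceback (most recent call last):
  File "<stdin>", line 2, in <module>
  File "h.py", line 53, in levcam
    q=P[red];vx,vy,x0,y0=cv2.fitLine(q[:,:2].astype(np.float32),cv2.DIST_HUBER,0,.001,.001).ravel()
                         ~~~~~~~~~~~^^^^^^^^^^^^^^^^^^^^^^^^^^^^^^^^^^^^^^^^^^^^^^^^^^^^^^^
cv2.error: OpenCV(4.12.0) /io/opencv/modules/imgproc/src/linefit.cpp:50: error: (-215:Assertion failed) count > 0 in function 'fitLine2D_wods'
```

```bash
cat >> h.py <<'E'
def levany(im,cn):
    P=cloud(im);b=im["pixels"].astype(int)
    red=(b[...,2]>80)&(b[...,1]<60)&(b[...,0]<60)&(P[...,2]>.105)&(P[...,2]<.14)&(np.hypot(P[...,0]-PIV[0],P[...,1]-PIV[1])<.11)
    q=P[red]
    if len(q)<8: print(cn,"no lever");return
    m=np.median(q[:,:2],0)-PIV; print(cn,"lever angle via median",round((np.degrees(np.arctan2(m[1],m[0]))-195-YAW)%360,1),"r",np.round(np.linalg.norm(m),3),len(q))
E
python3 - <<'E'
from h import *
im=imaging.camera("top");nutang(im,"top");levany(im,"top");o=st()
im=imaging.camera("scene");nutang(im,"scene");levany(im,"scene");cv2.imwrite("pics/s9.png",cv2.resize(im["pixels"][180:300,280:440],None,fx=4,fy=4))
st()
E
```

```text
top spoke angle deg (mod 90) 83.5 off mm [ 0.4 -0.1  1.8] cost 3.32 145
top no lever
t 13.55 p [ 0.4647 -0.1134  0.1782] rpy [-8.988e+01  1.000e-02  7.390e+01] q [-13.7  -5.3 -14.1  81.4  -0.    2.4] F [ 0.02  1.25 -0.08] M [ 0.   -0.01 -0.01] op 0.0001
scene spoke angle deg (mod 90) 80.5 off mm [-2.1  0.3 -1.9] cost 4.17 137
scene lever angle via median 34.3 r 0.064 283
t 13.6 p [ 0.4654 -0.1134  0.1795] rpy [-90.02  -0.    73.92] q [-13.7  -5.4 -14.   81.4  -0.    2.4] F [-0.32 -0.34 -0.37] M [ 0.01 -0.02 -0.03] op -0.0004
```

View pics/s9.png

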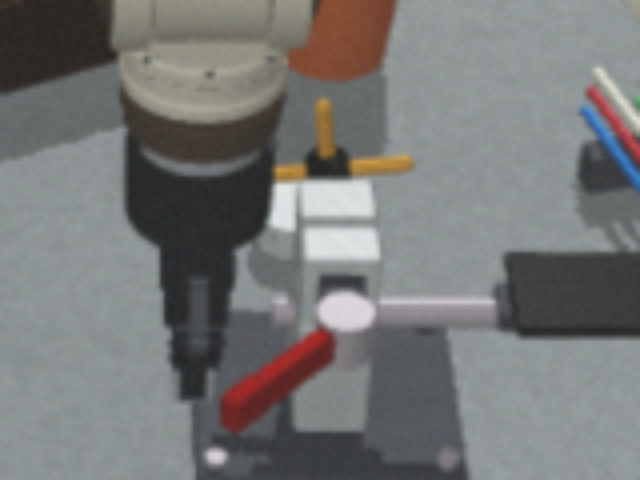

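arm_command(rows=[-0.7,0,-0.7,0,0,0,-1,-1.25,0,-1.05,0,0,0,-1,-1.85,0,-1.55,0,0,0,-1,-2.45,0,-2.05,0,0,0,-1,-3,0,-2.7,0,0,0,-1,-3.5,0,-3.35,0,0,0,-1,-3.9,0,-4.05,0,0,0,-1,-4.3,0,-4.85,0,0,0,-1,-4.55,0,-5.65,0,0,0,-1,-4.75,0,-6.5,0,0,0,-1,-4.75,0,-6.5,0,0,0,-1])

```text
time: 14.52
ee_pos: [0.5155, -0.1778, 0.1785]
tcp_rot: [-90.0, 0.0, 73.9]
wrist_force: [-0.9, -0.5, 1.0]
opening: 0.0
```

```bash
cat >> h.py <<'E'
def fc(n=5):
    T=[]
    for i in range(n):
        im=imaging.camera("scene");o=sensors.get_obs();F=o["wrist_force"];p=np.array(o["ee_pos"][:2])-C
        T.append([F[:2]@CX,F[:2]@CY,F[2],o["torque"][2],p@CX*1000,p@CY*1000])
    T=np.array(T);print("Fcx,Fcy,Fz,Mz,px,py (clamp)");print(np.round(T,2));print("mean",np.round(T.mean(0),2));levany(im,"scene");return im
E
python3 - <<'E'
from h import *
im=fc(6);cv2.imwrite("pics/s10.png",cv2.resize(im["pixels"][180:300,280:440],None,fx=4,fy=4));st()
E
```

```text
Fcx,Fcy,Fz,Mz,px,py (clamp)
[[-1.3400e+00 -5.4000e-01  2.0000e-02 -1.0000e-02 -1.7130e+01 -1.5171e+02]
 [-1.3000e-01 -4.5000e-01 -1.0600e+00 -1.0000e-02 -1.7540e+01 -1.5159e+02]
 [-1.0800e+00 -5.4000e-01 -5.5000e-01  1.0000e-02 -1.7770e+01 -1.5149e+02]
 [-1.7900e+00 -2.3000e-01 -5.8000e-01 -2.0000e-02 -1.7890e+01 -1.5145e+02]
 [-1.1100e+00 -6.8000e-01 -8.6000e-01 -6.0000e-02 -1.7970e+01 -1.5137e+02]
 [-7.6000e-01 -5.9000e-01 -1.7000e-01  1.0000e-02 -1.7990e+01 -1.5135e+02]]
mean [-1.0300e+00 -5.1000e-01 -5.3000e-01 -1.0000e-02 -1.7720e+01 -1.5149e+02]
scene lever angle via median 74.5 r 0.095 65
t 14.82 p [ 0.5142 -0.1769  0.1789] rpy [-9.000e+01  1.000e-02  7.392e+01] q [-19.    3.5  -5.3  81.2  -0.   -2.9] F [-0.89 -0.36 -0.17] M [-0.02  0.25  0.01] op -0.0001
```

View pics/s10.png

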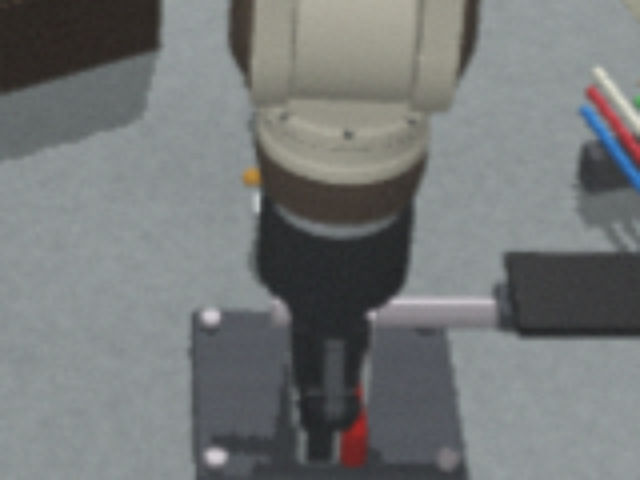

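```bash
cat >> h.py <<'E'
def pb(a,back=0,z=.178,yaw=73.9,g=-1,r=.083):
    d=np.radians(195+a);t=d+np.pi/2
    off=-(.007+.011*abs(np.cos(t))+.0145*abs(np.sin(t))+back)
    p=np.array([r*np.cos(d)-off*np.cos(t), -.068+r*np.sin(d)-off*np.sin(t)])
    w=C+CX*p[0]+CY*p[1]; return (w[0],w[1],z,yaw,g)
E
python3 -c "
from h import *
show(plan([.5143,-.1769,.178],73.9,[pf(75,.003,.178),pf(75,.003,.24),pb(75,.006,.24),pb(75,.006)]))
p=pb(75,.006);print(p)
show(plan(p[:3],73.9,[pb(a) for a in (70,64,58,52,46,40)]+[pb(40,0,.27)]+[nutp(.005,.10,yaw=73.9)]))
"
```

```text
0.03, -0, 0.31, 0, -0, 0, -1,
0.03, -6.2, 0.31, 0, -0, 0, -1,
0.03, -6.2, -4.19, 0, -0, 0, -1,
0.03, -0, -4.19, 0, -0, 0, -1,
(np.float64(0.5546841870511232), np.float64(-0.18823320395705379), 0.178, 73.9, -1)
-0.14, -0, 1.21, 0, -0, 0, -1,
-0.24, -0, 1.97, 0, -0, 0, -1,
-0.27, -0, 2.75, 0, -0, 0, -1,
-0.23, -0, 3.55, 0, -0, 0, -1,
-0.11, -0, 4.36, 0, -0, 0, -1,
0.11, -0, 5.17, 0, -0, 0, -1,
0.11, -9.2, 5.17, 0, -0, 0, -1,
22.9, -11.5, 2.91, 0, -0, 0, -1,
```

arm_command(rows=[0,0,0.3,0,0,0,-1,0,-3.5,0.3,0,0,0,-1,0,-6.2,-1,0,0,0,-1,0,-6.2,-4.2,0,0,0,-1,0,-3,-4.2,0,0,0,-1,0,0,-4.2,0,0,0,-1,-0.1,0,-3,0,0,0,-1,-0.2,0,-2.2,0,0,0,-1,-0.25,0,-1.4,0,0,0,-1,-0.2,0,-0.6,0,0,0,-1,-0.1,0,0.2,0,0,0,-1,0.1,0,1,0,0,0,-1])

```text
time: 15.82
ee_pos: [0.5048, -0.1733, 0.1802]
tcp_rot: [-90.1, 0.0, 73.9]
wrist_force: [1.2, 0.2, 0.8]
opening: -0.0002
```

Run:
```python
from h import *
im=imaging.camera("scene");o=st();levany(im,"scene")
print(pb(40)); show(plan([*pb(40)[:3]],73.9,[pb(40,.005,.178),pb(40,.005,.27),nutp(.008,.10)]))
print(nutp(.008,.10))
```

```text
t 15.87 p [ 0.5037 -0.1726  0.18  ] rpy [-90.06  -0.    73.91] q [-18.9   1.9  -6.8  81.2   0.   -2.8] F [ 2.44 -0.1  -0.62] M [ 0.   -0.07  0.05] op 0.0001
scene lever angle via median 43.1 r 0.091 82
(np.float64(0.5053252128829655), np.float64(-0.17288665044437201), 0.178, 73.9, -1)
-0.29, -0, -0.41, 0, -0, 0, -1,
-0.29, -9.2, -0.41, 0, -0, 0, -1,
22.8, -11.5, -1.95, 0, -0, 0, -1,
(np.float64(0.5873137667667392), np.float64(0.040718517226419025), 0.293, 73.9, -1)
```

Run:
```python
from h import *
cur=[.5045,-.1728,.178]
show(plan(cur,73.9,[pb(40,.008,.178),pb(40,.008,.275),nutp(-.022,.083)]))
print(nutp(-.022,.083))
b=[.005,.0]
L=[nutp(-.022,.0353)]
for th in (83,75,65,55,45,40,35):
    t=np.radians(th);u=.035*np.cos(t)-.005*np.sin(t);v=.035*np.sin(t)+.005*np.cos(t);L.append(nutp(u-.010,v))
show(plan(nutp(-.022,.083)[:3],73.9,L))
```

```text
-0.44, -0, -0.74, 0, -0, 0, -1,
-0.44, -9.7, -0.74, 0, -0, 0, -1,
22.81, -9.8, -5.04, 0, -0, 0, -1,
(np.float64(0.616137141391467), np.float64(0.032399077627347686), 0.276, 73.9, -1)
0, 4.77, 0, 0, -0, 0, -1,
0, 4.77, 1.13, 0, -0, 0, -1,
0, 4.79, 1.62, 0, -0, 0, -1,
-0, 4.92, 2.23, 0, -0, 0, -1,
0, 5.15, 2.8, 0, -0, 0, -1,
0, 5.47, 3.32, 0, -0, 0, -1,
-0, 5.67, 3.56, 0, -0, 0, -1,
-0, 5.88, 3.78, 0, -0, 0, -1,
```

arm_command(rows=[-0.4,0,-0.7,0,0,0,-1,-0.4,-4,-0.7,0,0,0,-1,-0.4,-8,-0.7,0,0,0,-1,3.4,-9.8,-1.2,0,0,0,-1,7.4,-9.8,-2,0,0,0,-1,11.4,-9.8,-3,0,0,0,-1,15.4,-9.8,-4,0,0,0,-1,19.4,-9.8,-4.6,0,0,0,-1,22.2,-9.8,-5,0,0,0,-1,22.8,-9.8,-5,0,0,0,-1,22.8,-9.8,-5,0,0,0,-1])

```text
time: 16.78
ee_pos: [0.6172, 0.0337, 0.2762]
tcp_rot: [-90.0, 0.0, 74.1]
wrist_force: [0.4, 0.3, 0.2]
opening: 0.0002
```

Run:
```python
from h import *
im=imaging.camera("wrist");o=st();nutang(im,"wrist");cv2.imwrite("pics/w11.png",im["pixels"])
im=imaging.camera("scene");nutang(im,"scene");levany(im,"scene")
p=np.array(o["ee_pos"]);print("u",-(p[:2]-NUT)@CX,"w",(p[:2]-NUT)@CY)
```

```text
t 16.83 p [0.6168 0.0323 0.2764] rpy [-8.997e+01  3.000e-02  7.400e+01] q [ 3.  14.  17.3 93.3 -0.  19. ] F [-0.49 -0.49 -0.25] M [-0.04 -0.    0.03] op 0.0001
wrist spoke angle deg (mod 90) 83.1 off mm [-1.2 -0.2 -0.9] cost 1.23 2470
scene spoke angle deg (mod 90) 85.1 off mm [-0.5  0.8 -0.3] cost 3.9 166
scene lever angle via median 44.0 r 0.067 247
u -0.0226328807654109 w 5.8844512476241735e-05
```

View pics/w11.png

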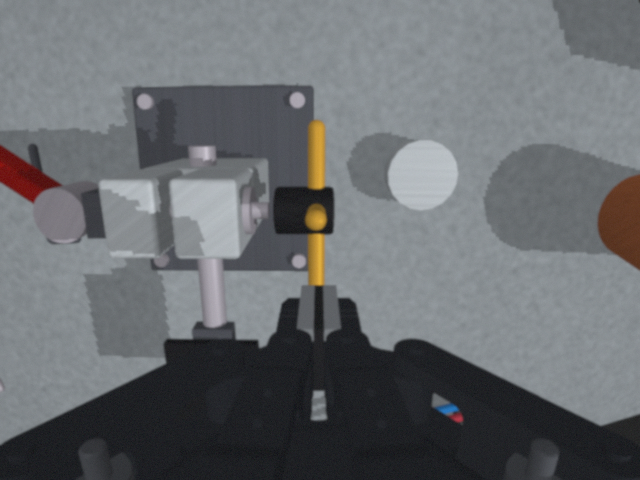

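arm_command(rows=[0,2.5,0,0,0,0,-1,0,4.8,0,0,0,0,-1,0,4.8,1.1,0,0,0,-1,0,4.8,1.6,0,0,0,-1,0,4.9,2.2,0,0,0,-1,0,5.15,2.8,0,0,0,-1,0,5.45,3.3,0,0,0,-1,0,5.65,3.55,0,0,0,-1,0,5.9,3.8,0,0,0,-1,0,5.9,3.8,0,0,0,-1])

```text
time: 17.72
ee_pos: [0.5816, 0.0396, 0.221]
tcp_rot: [-90.5, -0.0, 73.7]
wrist_force: [8.8, -6.1, 10.2]
opening: 0.0002
```

Run:
```python
from h import *
im=imaging.camera("wrist");o=st();nutang(im,"wrist");cv2.imwrite("pics/w12.png",im["pixels"])
im=imaging.camera("scene");nutang(im,"scene");levany(im,"scene");cv2.imwrite("pics/s12.png",cv2.resize(im["pixels"][180:300,280:440],None,fx=4,fy=4))
p=np.array(o["ee_pos"]);print("u",-(p[:2]-NUT)@CX,"w",(p[:2]-NUT)@CY)
```

```text
t 17.77 p [0.5817 0.0396 0.221 ] rpy [-9.051e+01 -2.000e-02  7.373e+01] q [ 4.   8.2  4.4 85.7 -0.2 20.2] F [ 9.67 -5.54  9.23] M [-1.17 -1.67 -0.  ] op 0.0003
wrist spoke angle deg (mod 90) 45.3 off mm [-0.4 -0.8 -0.7] cost 1.82 1816
scene spoke angle deg (mod 90) 44.8 off mm [-0.7  0.7 -0.3] cost 4.39 143
scene lever angle via median 43.8 r 0.066 246
u 0.013130630504555265 w -0.0026436406122778986
```

View pics/s12.png

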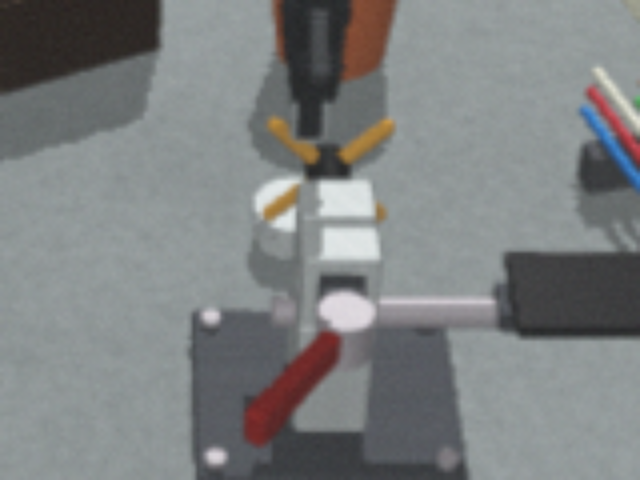

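arm_command(rows=[0,0.2,0.15,0,0,0,-1,0,0.4,0.3,0,0,0,-1,0,0.6,0.45,0,0,0,-1,0,0.6,0.45,0,0,0,-1])

```text
time: 18.15
ee_pos: [0.5768, 0.041, 0.2157]
tcp_rot: [-90.5, -0.0, 73.7]
wrist_force: [3.2, -5.6, 15.5]
opening: 0.0002
```

Run:
```python
from h import *
im=imaging.camera("wrist");o=st();nutang(im,"wrist")
im=imaging.camera("scene");nutang(im,"scene");levany(im,"scene")
cur=np.array(o["ee_pos"])
show(plan(cur,73.9,[(cur[0],cur[1],.27,73.9,-1),pf(43,.012,.27),pf(43,.012)]))
show(plan(pf(43,.012)[:3],73.9,[pf(a) for a in (43,49,55,60,64,68,71,73,75)]))
```

```text
t 18.2 p [0.5769 0.041  0.2158] rpy [-9.048e+01 -4.000e-02  7.374e+01] q [ 4.1  7.6  3.2 85.1 -0.1 20.4] F [ 3.97 -4.46 16.67] M [-0.94 -0.61  0.04] op -0.0002
wrist spoke angle deg (mod 90) 34.2 off mm [-0.7 -0.7 -0.7] cost 1.78 1441
scene spoke angle deg (mod 90) 33.9 off mm [-1.1  0.6 -0.6] cost 4.61 149
scene lever angle via median 43.4 r 0.066 247
0, -5.42, 0, 0, -0, 0, -1,
-19.47, -5.42, 5.63, 0, -0, 0, -1,
-19.47, 3.78, 5.63, 0, -0, 0, -1,
-0.64, -0, -1.02, 0, -0, 0, -1,
-1.31, -0, -1.72, 0, -0, 0, -1,
-1.91, -0, -2.52, 0, -0, 0, -1,
-2.33, -0, -3.24, 0, -0, 0, -1,
-2.62, -0, -3.85, 0, -0, 0, -1,
-2.87, -0, -4.49, 0, -0, 0, -1,
-3.02, -0, -4.98, 0, -0, 0, -1,
-3.1, -0, -5.31, 0, -0, 0, -1,
-3.17, -0, -5.65, 0, -0, 0, -1,
```

arm_command(rows=[0,-3,0,0,0,0,-1,0,-5.5,0,0,0,0,-1,-4,-5.5,1.1,0,0,0,-1,-8,-5.5,2.3,0,0,0,-1,-12,-5.5,3.5,0,0,0,-1,-16,-5.5,4.6,0,0,0,-1,-19.5,-5.5,5.6,0,0,0,-1,-19.5,-2.5,5.6,0,0,0,-1,-19.5,1,5.6,0,0,0,-1,-19.5,3.8,5.6,0,0,0,-1,-19.5,3.8,5.6,0,0,0,-1])

```text
time: 19.17
ee_pos: [0.4646, -0.1292, 0.169]
tcp_rot: [-89.6, 0.0, 73.7]
wrist_force: [-0.3, 0.2, 0.5]
opening: 0.0
```

Run:
```python
from h import *
im=imaging.camera("scene");im=imaging.camera("scene");o=st();levany(im,"scene");nutang(im,"scene")
im=imaging.camera("top");nutang(im,"top")
cur=np.array(o["ee_pos"]);print(pf(43,.012))
show(plan(cur,73.9,[pf(a) for a in (43,49,55,60,64,68,71,73,75)]))
```

```text
t 19.27 p [ 0.4668 -0.1291  0.1744] rpy [-8.996e+01  1.000e-02  7.382e+01] q [-15.4  -4.5 -13.8  80.8  -0.    0.7] F [-0.04  0.36  0.73] M [ 0.   -0.03 -0.03] op -0.0002
scene lever angle via median 43.6 r 0.065 247
scene spoke angle deg (mod 90) 34.3 off mm [-0.8 -0.2 -1.3] cost 3.79 108
top spoke angle deg (mod 90) 33.6 off mm [-0.1 -0.9  1.2] cost 2.59 145
(np.float64(0.4688145199067192), np.float64(-0.13045867043079018), 0.178, 73.9, -1)
-0.72, -0.36, -1.25, 0, -0, 0, -1,
-1.39, -0.36, -1.95, 0, -0, 0, -1,
-1.99, -0.36, -2.75, 0, -0, 0, -1,
-2.41, -0.36, -3.47, 0, -0, 0, -1,
-2.7, -0.36, -4.08, 0, -0, 0, -1,
-2.95, -0.36, -4.71, 0, -0, 0, -1,
-3.1, -0.36, -5.21, 0, -0, 0, -1,
-3.18, -0.36, -5.54, 0, -0, 0, -1,
-3.25, -0.36, -5.88, 0, -0, 0, -1,
```

arm_command(rows=[-0.65,0,-1.1,0,0,0,-1,-1.3,0,-1.8,0,0,0,-1,-1.95,0,-2.6,0,0,0,-1,-2.35,0,-3.3,0,0,0,-1,-2.65,0,-3.95,0,0,0,-1,-2.9,0,-4.6,0,0,0,-1,-3.05,0,-5.05,0,0,0,-1,-3.15,0,-5.4,0,0,0,-1,-3.2,0,-5.75,0,0,0,-1,-3.2,0,-5.75,0,0,0,-1])

```text
time: 20.15
ee_pos: [0.5143, -0.1749, 0.1737]
tcp_rot: [-89.9, -0.0, 73.9]
wrist_force: [-2.6, 2.2, 1.5]
opening: -0.0002
```

Run:
```python
from h import *
im=fc(6);st()
```

```text
Fcx,Fcy,Fz,Mz,px,py (clamp)
[[-4.3200e+00  2.7400e+00  1.9500e+00 -2.0000e-02 -1.8650e+01 -1.4937e+02]
 [-3.1900e+00  1.9100e+00  1.6700e+00 -2.0000e-02 -1.8740e+01 -1.4934e+02]
 [-4.3000e+00  1.6000e+00  1.8400e+00 -2.0000e-02 -1.8790e+01 -1.4937e+02]
 [-3.5500e+00  2.9500e+00  2.3000e-01  1.0000e-02 -1.8830e+01 -1.4936e+02]
 [-4.8700e+00  2.5400e+00  1.0500e+00  2.0000e-02 -1.8850e+01 -1.4933e+02]
 [-3.0500e+00  1.8300e+00 -1.3000e-01 -3.0000e-02 -1.8860e+01 -1.4934e+02]]
mean [-3.8800e+00  2.2600e+00  1.1000e+00 -1.0000e-02 -1.8790e+01 -1.4935e+02]
scene lever angle via median 74.2 r 0.094 58
t 20.45 p [ 0.514  -0.1748  0.1737] rpy [-8.997e+01 -1.000e-02  7.392e+01] q [-18.8   3.5  -5.9  80.6   0.   -2.7] F [-2.43  2.61 -0.13] M [ 0.65  0.5  -0.03] op 0.0001
```

arm_command(rows=[0,0,-0.1,0,0,0,-1,0,0,-0.2,0,0,0,-1,0,0,-0.25,0,0,0,-1,0,0,-0.3,0,0,0,-1])

```text
time: 20.78
ee_pos: [0.5163, -0.1756, 0.1737]
tcp_rot: [-89.9, 0.0, 73.9]
wrist_force: [-6.4, 3.3, 2.1]
opening: 0.0006
```

Run:
```python
from h import *
im=fc(8)
```

```text
Fcx,Fcy,Fz,Mz,px,py (clamp)
[[-6.8100e+00  1.2800e+00  1.6400e+00  2.0000e-02 -1.6310e+01 -1.4955e+02]
 [-5.6300e+00  1.8800e+00  1.8700e+00  1.0000e-02 -1.6290e+01 -1.4957e+02]
 [-6.6100e+00  1.6300e+00  2.2700e+00  0.0000e+00 -1.6310e+01 -1.4956e+02]
 [-7.4000e+00  1.9500e+00  2.1300e+00  0.0000e+00 -1.6300e+01 -1.4955e+02]
 [-5.9600e+00  1.3300e+00  1.7500e+00  4.0000e-02 -1.6310e+01 -1.4956e+02]
 [-6.0200e+00  2.1200e+00  2.2900e+00  1.0000e-02 -1.6300e+01 -1.4955e+02]
 [-6.9800e+00  1.5400e+00  1.2800e+00  4.0000e-02 -1.6320e+01 -1.4956e+02]
 [-5.7000e+00  2.2300e+00  1.9300e+00  1.0000e-02 -1.6300e+01 -1.4957e+02]]
mean [-6.3900e+00  1.7400e+00  1.9000e+00  2.0000e-02 -1.6310e+01 -1.4956e+02]
scene lever angle via median 75.6 r 0.095 57
```

arm_command(rows=[0,0,0.1,0,0,0,-1,0,0,0.2,0,0,0,-1,0,0,0.3,0,0,0,-1,0,0,0.4,0,0,0,-1,0,0,0.4,0,0,0,-1])

```text
time: 21.6
ee_pos: [0.5129, -0.1745, 0.1738]
tcp_rot: [-90.0, -0.0, 73.9]
wrist_force: [-3.3, 4.1, -0.5]
opening: -0.0001
```

Run:
```python
from h import *
im=fc(8);st()
```

```text
Fcx,Fcy,Fz,Mz,px,py (clamp)
[[-4.6800e+00  2.2900e+00 -2.2000e-01  2.0000e-02 -1.9960e+01 -1.4940e+02]
 [-4.3600e+00  3.5100e+00 -3.5000e-01 -0.0000e+00 -1.9960e+01 -1.4940e+02]
 [-5.5100e+00  2.6600e+00  1.1200e+00  4.0000e-02 -1.9950e+01 -1.4940e+02]
 [-4.7100e+00  2.7400e+00  1.8000e-01  3.0000e-02 -1.9950e+01 -1.4939e+02]
 [-4.9700e+00  3.1800e+00  4.9000e-01  1.0000e-02 -1.9940e+01 -1.4941e+02]
 [-4.1900e+00  1.9700e+00  1.1000e+00  3.0000e-02 -1.9930e+01 -1.4941e+02]
 [-5.0200e+00  3.1500e+00  1.0000e-02 -1.0000e-02 -1.9960e+01 -1.4940e+02]
 [-5.6600e+00  3.2000e+00  9.0000e-01 -1.0000e-02 -1.9960e+01 -1.4940e+02]]
mean [-4.890e+00  2.840e+00  4.100e-01  1.000e-02 -1.995e+01 -1.494e+02]
scene lever angle via median 73.4 r 0.094 62
t 22.0 p [ 0.5129 -0.1745  0.1737] rpy [-8.996e+01 -1.000e-02  7.391e+01] q [-18.8   3.3  -6.1  80.7   0.   -2.7] F [-4.55  4.65  0.9 ] M [ 0.76  0.72 -0.01] op -0.0001
```

arm_command(rows=[0,0,-0.05,0,0,0,-1,0,0,-0.1,0,0,0,-1,0,0,-0.15,0,0,0,-1,0,0,-0.2,0,0,0,-1,0,0,-0.2,0,0,0,-1])

```text
time: 22.42
ee_pos: [0.5147, -0.1752, 0.1737]
tcp_rot: [-89.9, 0.0, 73.9]
wrist_force: [-4.6, 4.3, 0.1]
opening: 0.0
```

Run:
```python
from h import *
im=fc(8);o=st();im=imaging.camera("scene");nutang(im,"scene");im=imaging.camera("top");nutang(im,"top");cv2.imwrite("pics/t13.png",cv2.resize(im["pixels"][120:320,240:440],None,fx=3,fy=3,interpolation=2))
```

```text
Fcx,Fcy,Fz,Mz,px,py (clamp)
[[-6.3200e+00  6.8000e-01  7.1000e-01 -0.0000e+00 -1.8080e+01 -1.4957e+02]
 [-5.9800e+00  1.9100e+00  1.0000e-02 -4.0000e-02 -1.8070e+01 -1.4955e+02]
 [-5.6100e+00  1.9900e+00  3.8000e-01 -1.0000e-02 -1.8080e+01 -1.4957e+02]
 [-6.1100e+00  1.4300e+00  8.1000e-01 -4.0000e-02 -1.8070e+01 -1.4955e+02]
 [-5.6600e+00  6.4000e-01  1.1000e-01 -9.0000e-02 -1.8080e+01 -1.4953e+02]
 [-5.0500e+00  1.4600e+00  1.0500e+00 -5.0000e-02 -1.8080e+01 -1.4956e+02]
 [-5.8000e+00  1.8400e+00  5.9000e-01  2.0000e-02 -1.8090e+01 -1.4957e+02]
 [-5.6800e+00  2.2900e+00  8.3000e-01  2.0000e-02 -1.8060e+01 -1.4956e+02]]
mean [-5.7800e+00  1.5300e+00  5.6000e-01 -2.0000e-02 -1.8080e+01 -1.4956e+02]
scene lever angle via median 75.0 r 0.095 61
t 22.82 p [ 0.5147 -0.1752  0.1737] rpy [-8.995e+01  1.000e-02  7.391e+01] q [-18.8   3.6  -5.8  80.7  -0.   -2.7] F [-4.83  3.78  0.83] M [0.62 0.88 0.02] op -0.0001
scene spoke angle deg (mod 90) 0.0 off mm [0. 0. 0.] cost nan 0
top spoke angle deg (mod 90) 34.9 off mm [ 0.3 -0.5  1.5] cost 3.23 146
  return _methods._mean(a, axis=axis, dtype=dtype,
  ret = ret.dtype.type(ret / rcount)
```

View pics/t13.png

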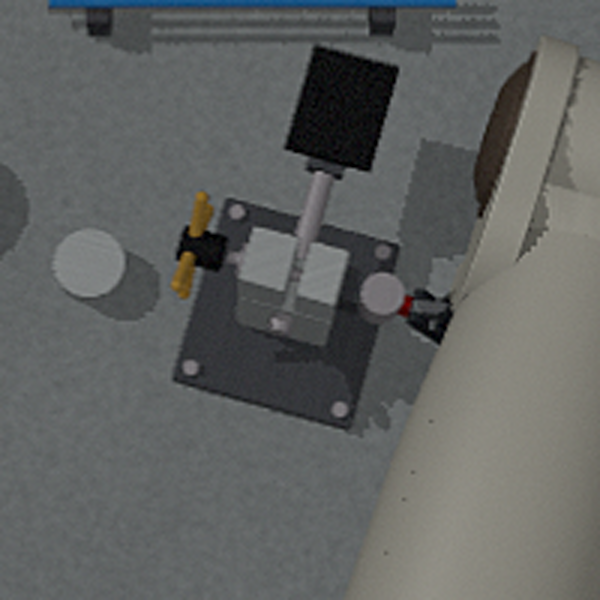

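Run:
```python
from h import *
cur=[.5147,-.1752,.1737]
print(pf(75,z=.1737))
A=[80,85,90,95,100,105,110,115,120,125,130]
show(plan(cur,73.9,[pf(a,z=.174,r=.083+.005*min(1,(a-75)/15)) for a in A]))
```

```text
(np.float64(0.5143314625765043), np.float64(-0.17658598851835391), 0.1737, 73.9, -1)
-0.45, -0.03, -0.63, 0, -0, 0, -1,
-0.7, -0.03, -1.3, 0, -0, 0, -1,
-0.9, -0.03, -2.02, 0, -0, 0, -1,
-0.88, -0.03, -2.72, 0, -0, 0, -1,
-0.8, -0.03, -3.43, 0, -0, 0, -1,
-0.65, -0.03, -4.14, 0, -0, 0, -1,
-0.45, -0.03, -4.86, 0, -0, 0, -1,
-0.18, -0.03, -5.56, 0, -0, 0, -1,
0.16, -0.03, -6.26, 0, -0, 0, -1,
0.57, -0.03, -6.93, 0, -0, 0, -1,
1.05, -0.03, -7.57, 0, -0, 0, -1,
```

arm_command(rows=[-0.4,0,-0.6,0,0,0,-1,-0.7,0,-1.3,0,0,0,-1,-0.9,0,-2,0,0,0,-1,-0.9,0,-2.7,0,0,0,-1,-0.8,0,-3.45,0,0,0,-1,-0.65,0,-4.15,0,0,0,-1,-0.45,0,-4.85,0,0,0,-1,-0.2,0,-5.55,0,0,0,-1,0.15,0,-6.25,0,0,0,-1,0.55,0,-6.95,0,0,0,-1,1.05,0,-7.55,0,0,0,-1])

```text
time: 23.83
ee_pos: [0.5884, -0.1864, 0.1729]
tcp_rot: [-89.6, 0.1, 73.9]
wrist_force: [-17.3, 0.4, 2.2]
opening: -0.0002
```

Run:
```python
from h import *
im=fc(3);o=st();cv2.imwrite("pics/s14.png",cv2.resize(im["pixels"][180:300,280:440],None,fx=4,fy=4))
cur=np.array(o["ee_pos"]);print(pf(130,z=.174,r=.088))
A=[135,140,145,150,155,160,164,168,171]
show(plan(cur,73.9,[pf(a,z=.174,r=.088) for a in A]))
```

```text
Fcx,Fcy,Fz,Mz,px,py (clamp)
[[-1.1040e+01 -1.5600e+00  1.8000e+00  1.3000e-01  5.6920e+01 -1.3909e+02]
 [-9.3700e+00 -2.5700e+00 -2.5000e-01  1.2000e-01  5.6950e+01 -1.3932e+02]
 [-8.6500e+00 -2.0500e+00  5.0000e-02  1.1000e-01  5.6980e+01 -1.3948e+02]]
mean [-9.690e+00 -2.060e+00  5.300e-01  1.200e-01  5.695e+01 -1.393e+02]
scene lever angle via median 121.7 r 0.041 180
t 23.98 p [ 0.5896 -0.1863  0.173 ] rpy [-89.81   0.1   73.9 ] q [-17.5  13.9   5.7  82.   -0.1  -1.4] F [-8.88  0.43  0.05] M [0.11 1.64 0.11] op 0.0001
(np.float64(0.5903017071016896), np.float64(-0.18613491362194998), 0.174, 73.9, -1)
0.58, -0.1, -0.67, 0, -0, 0, -1,
1.18, -0.1, -1.23, 0, -0, 0, -1,
1.85, -0.1, -1.74, 0, -0, 0, -1,
2.57, -0.1, -2.18, 0, -0, 0, -1,
3.34, -0.1, -2.57, 0, -0, 0, -1,
4.15, -0.1, -2.87, 0, -0, 0, -1,
4.83, -0.1, -3.06, 0, -0, 0, -1,
5.41, -0.1, -3.21, 0, -0, 0, -1,
5.82, -0.1, -3.29, 0, -0, 0, -1,
```

View pics/s14.png

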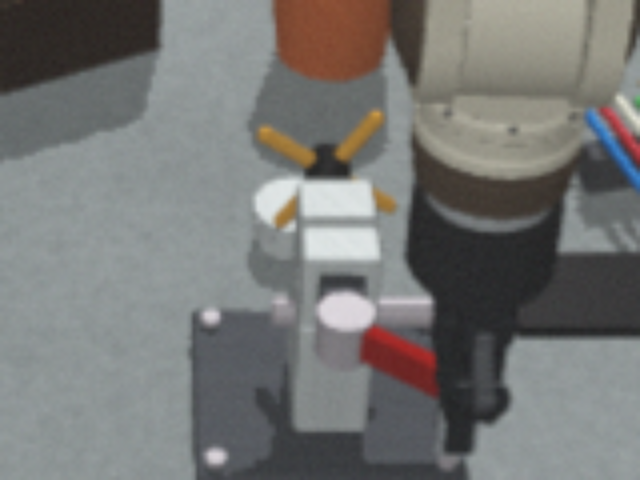

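Run:
```python
from h import *
cur=[.5898,-.1863,.174]
A=[134,138,142,146,150,154,158,162,165,168]
show(plan(cur,73.9,[pf(a,z=.174,r=max(.080,.088-.002*i)) for i,a in enumerate(A)]))
```

```text
0.46, -0, -0.53, 0, -0, 0, -1,
1.02, -0, -0.81, 0, -0, 0, -1,
1.59, -0, -1.05, 0, -0, 0, -1,
2.17, -0, -1.24, 0, -0, 0, -1,
2.77, -0, -1.39, 0, -0, 0, -1,
3.32, -0, -1.69, 0, -0, 0, -1,
3.91, -0, -1.94, 0, -0, 0, -1,
4.52, -0, -2.15, 0, -0, 0, -1,
4.99, -0, -2.28, 0, -0, 0, -1,
5.36, -0, -2.38, 0, -0, 0, -1,
```

arm_command(rows=[0.45,0,-0.5,0,0,0,-1,1,0,-0.8,0,0,0,-1,1.6,0,-1.05,0,0,0,-1,2.2,0,-1.25,0,0,0,-1,2.8,0,-1.4,0,0,0,-1,3.3,0,-1.7,0,0,0,-1,3.9,0,-1.95,0,0,0,-1,4.5,0,-2.15,0,0,0,-1])

```text
time: 24.65
ee_pos: [0.6232, -0.1499, 0.1734]
tcp_rot: [-89.9, 0.2, 73.8]
wrist_force: [-4.8, -3.3, -0.2]
opening: 0.0001
```

Run:
```python
from h import *
im=fc(3);o=st();cv2.imwrite("pics/s15.png",cv2.resize(im["pixels"][180:300,280:440],None,fx=4,fy=4))
im=imaging.camera("wrist");cv2.imwrite("pics/w15.png",im["pixels"])
```

```text
Fcx,Fcy,Fz,Mz,px,py (clamp)
[[-1.440e+00 -1.180e+00  0.000e+00 -1.000e-02  7.964e+01 -9.393e+01]
 [-1.400e-01 -3.400e-01 -7.900e-01  1.000e-02  7.982e+01 -9.397e+01]
 [-4.700e-01 -5.100e-01  7.300e-01 -3.000e-02  7.985e+01 -9.400e+01]]
mean [-6.800e-01 -6.800e-01 -2.000e-02 -1.000e-02  7.977e+01 -9.396e+01]
scene lever angle via median 157.2 r 0.043 219
t 24.8 p [ 0.6241 -0.149   0.1739] rpy [-9.007e+01  2.000e-02  7.392e+01] q [-13.4  16.9   9.5  82.5  -0.    2.7] F [-0.59 -0.36  0.73] M [ 0.01  0.02 -0.03] op -0.0003
```

View pics/s15.png

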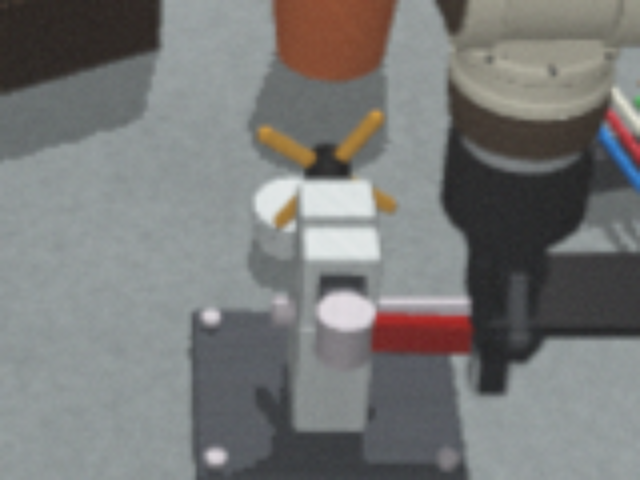

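View pics/w15.png

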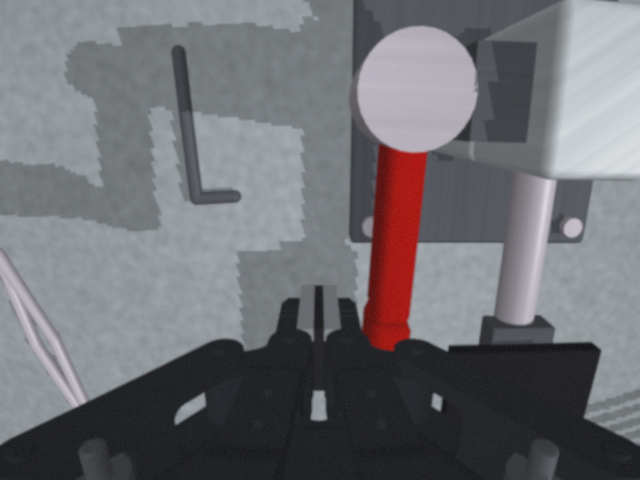

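Run:
```python
from h import *
im=imaging.camera("wrist");levcam(im);o=st()
cur=[.6238,-.149,.174]
show(plan(cur,73.9,[pf(a,z=.174,r=.080) for a in (162,165,168,170,172,174)]))
```

```text
lever angle cam line 162.19 via pivot 159.58 pivot offset mm 1.7 8056
t 24.9 p [ 0.624  -0.149   0.1741] rpy [-9.007e+01  1.000e-02  7.391e+01] q [-13.4  16.9   9.5  82.5  -0.    2.7] F [-0.05  0.12 -0.26] M [ 0.   -0.    0.02] op 0.0004
-0.01, -0, 0.08, 0, -0, 0, -1,
0.46, -0, -0.05, 0, -0, 0, -1,
0.83, -0, -0.15, 0, -0, 0, -1,
1.08, -0, -0.21, 0, -0, 0, -1,
1.33, -0, -0.26, 0, -0, 0, -1,
1.59, -0, -0.31, 0, -0, 0, -1,
```

arm_command(rows=[0.3,0,0,0,0,0,-1,0.6,0,-0.1,0,0,0,-1,0.9,0,-0.15,0,0,0,-1,1.1,0,-0.2,0,0,0,-1,1.3,0,-0.25,0,0,0,-1,1.3,0,-0.25,0,0,0,-1])

```text
time: 25.4
ee_pos: [0.6295, -0.1369, 0.1739]
tcp_rot: [-90.0, 0.1, 73.9]
wrist_force: [-3.9, -2.5, 0.6]
opening: -0.0002
```

Run:
```python
from h import *
im=fc(2)
im=imaging.camera("wrist");levcam(im);cv2.imwrite("pics/w16.png",im["pixels"]);o=st()
```

```text
Fcx,Fcy,Fz,Mz,px,py (clamp)
[[-2.850e+00 -4.020e+00 -5.500e-01  7.000e-02  8.169e+01 -8.090e+01]
 [-1.320e+00 -3.890e+00  4.000e-02  5.000e-02  8.168e+01 -8.097e+01]]
mean [-2.090e+00 -3.960e+00 -2.500e-01  6.000e-02  8.169e+01 -8.094e+01]
scene lever angle via median 165.1 r 0.043 207
lever angle cam line 171.67 via pivot 169.85 pivot offset mm 1.5 8015
t 25.55 p [ 0.6295 -0.1369  0.1738] rpy [-8.999e+01  1.000e-02  7.391e+01] q [-12.3  17.3  10.   82.7  -0.    3.8] F [-2.19 -3.27  0.31] M [-0.52  0.46  0.08] op -0.0
```

View pics/w16.png

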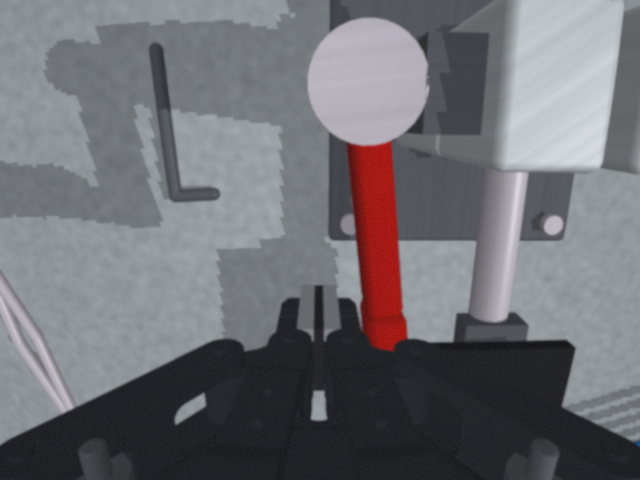

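arm_command(rows=[-1,0,0,0,0,0,-1,-3,0,0,0,0,0,-1,-3.5,-3,0,0,0,0,-1,-3.5,-7,0,0,0,0,-1,-3.5,-10,0,0,0,0,-1,-3.5,-12,0,0,0,0,-1,-3.5,-12,0,0,0,0,-1])

```text
time: 26.13
ee_pos: [0.6207, -0.1712, 0.2995]
tcp_rot: [-90.5, -0.0, 73.9]
wrist_force: [0.8, -1.0, 0.3]
opening: -0.0002
```

Run:
```python
from h import *
im=imaging.camera("wrist");levcam(im);o=st()
im=imaging.camera("scene");nutang(im,"scene");levany(im,"scene");cv2.imwrite("pics/s17.png",cv2.resize(im["pixels"][180:420,240:560],None,fx=2.5,fy=2.5))
im=imaging.camera("top");nutang(im,"top");cv2.imwrite("pics/t17.png",im["pixels"])
```

```text
lever angle cam line 171.83 via pivot 169.36 pivot offset mm 2.3 2608
t 26.18 p [ 0.6206 -0.1711  0.2968] rpy [-9.030e+01 -4.000e-02  7.391e+01] q [-15.4  18.1  24.5  96.1   0.    0.7] F [ 0.31 -0.93 -0.13] M [-0.04 -0.04  0.06] op 0.0001
scene spoke angle deg (mod 90) 34.0 off mm [-0.7  0.2 -0.4] cost 4.03 158
scene lever angle via median 166.5 r 0.056 307
top spoke angle deg (mod 90) 34.6 off mm [-0.1 -1.   1.4] cost 2.27 146
```

View pics/s17.png

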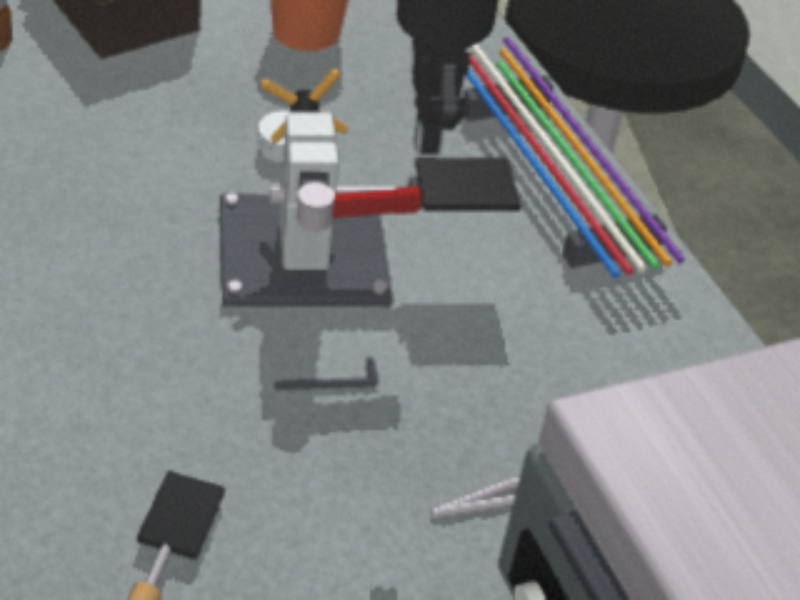

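View pics/t17.png

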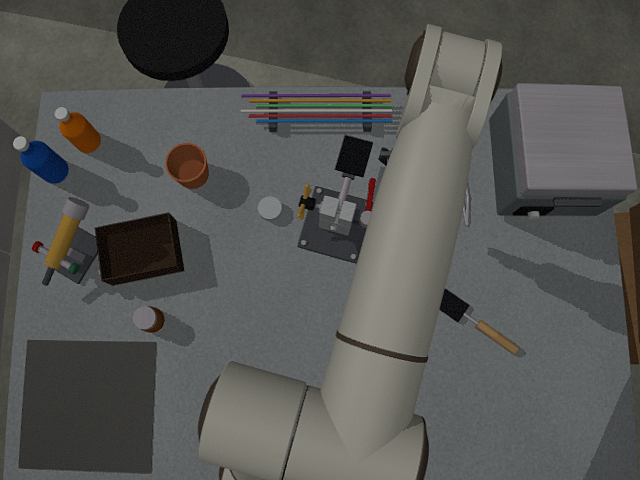

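The lever at scene crop (375,200) is folded shut along +x at about 171.8°. The nut is still at the set angle, nothing else on the bench has moved, and the arm is clear. I'm handing the job in.

```bash
python3 -c "
from h import *
print(bot.job_done());im=imaging.camera('wrist');levcam(im);st()"
```

```text
the job is handed in; nothing more can be done
None
the job is handed in; nothing more can be done
```

The clamp is set and shut: I tightened the nut about 1.9 rad in two pushes, then swung the red lever onto its stop at about 26 s, where it stayed. There is no verdict from the hand-in, and no pictures could be taken after it.

- **Setting:** after the second tightening the lever met 4.9–6.4 N within about 2° of straight out, and 5.8 N when I pushed it straight out. Allowing for friction, I put the slack at about 4.1–4.3 mm against the wanted 4 mm. The very first reading after that tightening was lower, at 3.9 N, and does not quite agree with the later ones. I took it as settling and did not tighten further.
- **Shutting:** readings on the way shut stayed around 9–11 N, apart from one 17 N reading at the end of a moving push, before the arm had settled. That one is above the 11 N given for a well-set nut.
- **Last checks:** with the arm clear, the wrist camera showed the lever at about 171.8° (3.0 rad), on its stop. The nut's spokes still stood at about 34°, where I had left them. The bystanders I could see in the last scene and top pictures, compared by eye, were where they started.

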